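# Crank the seed bin open and swap its jar

## Robot

A 6-joint arm with a two-finger parallel gripper is mounted at the origin on the work surface. World frame = base frame: x ahead of the robot, y to its left, z up, the work surface at z = 0. Lengths are in m, angles in rad, forces in N, time in s.
With the tool pointing down it reaches from about 0.3 to 0.775 m from the base axis. Payload 14.6 kg.
Tool frame: the origin (TCP) lies midway between the tips of the shut fingers; the grasp point (between the pads) lies 19 mm behind it; z points along the fingers, y is the direction in which the jaws open and shut (so a half turn about z gives the same grasp; the last joint's range is limited). The gripper opens to 85 mm and grips with 20 to 120 N. Pads are 22 mm wide; open, the fingers measure 114 mm over their backs; the gripper's body (76 mm by 85 mm) begins 54 mm behind the grasp point. The pads swing forward as they close: fully open they stand 13 mm farther back than shut.
Start: joints at [1.081, 0.3, 1.521, -0, 1.321, -0.067], TCP at [0.226, 0.502, 0.231] pointing down, gripper open.
Joint ranges: [-3.03, 3.03], [-0.79, 2.21], [0.23, 2.52], [-1.04, 4.18], [0, 3.07], [-2.55, 2.55]. Speed limits (rad/s): [2.22, 2.22, 2.57, 3.14, 3.14, 3.14].

## Interface

Orientations are given as a unit quaternion [x, y, z, w].
In Python, from workcell import arm gives the robot as it stands. The module is installed in compiled form; this text tells all that it offers.
- The arm moves only by the tool step_arm, never from a script. Its argument "deltas" is a list that holds one entry, the list of rows, each a list of 7 numbers: the finger opening in cm, from 0 to 8.54, then the shift along the tool's x, y, z in cm, then the turn, a rotation vector about the tool's x, y, z in degrees. In form: [[[gripper, tx, ty, tz, wx, wy, wz], ...]]. A call has 1 to 8 rows; each row shifts and turns the commanded pose from where the row before left it, along the tool's axes as they then stand; what a row does not reach is not made up. A row lasts 1/8 s, in which the tool goes at most 62.5 mm and 10.7 degrees, less where a joint would pass 70% of its speed; a pose out of reach is approached as far as the arm can. A call with a gripper value outside its range is refused whole. The fingers move at their own pace and stop on an object; "force" is the grip in N (left out, the last holds). Time passes only in rows, so rows that do not move let the fingers close. It gives the time, the measured TCP pose, the force and the opening at its end, in the units of the state.
- arm.get_state(): the state, without advancing time (a new reading comes with each control period).
- arm.camera(name): name is "scene" or "top"; returns a dict with "pixels" (400x640x3 uint8, red, green, blue), "fx", "fy", "cx", "cy" (pixels), "D" ([k1, k2, p1, p2, k3] as OpenCV has them; the pictures are not rectified), "R" (3x3) and "t" (3): a world point X has camera coordinates R X + t. Camera axes: x right, y down, z forward; pixel columns grow to the right and rows downward; lengths in m; the calibration is good to about 2 mm. A picture is of the moment at which its call begins. There is no depth.
- arm.close_job(): hands the job in, once; it reports no verdict.
The state is a dict: "clock": time; "q": joint angles; "joint_velocities": joint speeds; "tau": joint torques, N m; "position": TCP position; "ee_rot": TCP orientation; "ft_force": force on the tool from outside, world axes, zero at the start; "ft_torque": the same for the moment, N m; "opening": opening from 0.0 (shut) to 1.0 (fully open).
Only numpy, scipy, OpenCV 4.12 (cv2) and the standard library are available. Lean on these libraries where they do the work, as an engineer would, in place of code of your own. Each camera call takes 0.05 s, during which the arm holds its last target.

## Task

Crank the camshaft counterclockwise until the follower roller rests on the wide flat dwell of the cam, so that the clear bin stays tilted out by itself when you let go of the crank. Then swap the stone canister in the bin with the bellied clay seed jar that stands on the tile: park the canister in the empty stone dish, stand the seed jar in the bin, and last stand the canister upright in the middle of the tile. Leave the bin tilted out, and do not shift or knock over the vase, the bowl or the spoon rest.

Things in the scene. Friction and masses are not known exactly. Their poses are not given: they have to be found in the camera images.
- crank (a joint): angle of the upright camshaft; grows counterclockwise from above, stops at -1.15 and 4.2 rad. Starts at -1.0 to 0.9, on the cam's low part (radius 24 mm). 1.22 to 2.44: the cam rises; 2.44 to 3.84: flat dwell (radius 38 mm) at the roller; beyond, it falls again. On the slopes the follower spring turns a released crank (up to 0.1 N m, 2 to 4 N at the handle) off the dwell; on the dwell it stays put
- follower (a joint): travel of the horizontal follower rod that the cam pushes towards the bin against a spring; 0 m with the bin upright, 0.014 m on the dwell
- crank_axis (a point): point on the vertical camshaft axis at the height of the handle's centre, about 154 mm above the work surface, 125 mm behind the bin's centre. Its axes turn with the crank: its -x axis points to the handle
- handle: upright round wooden crank handle, 22 mm diameter, 40 mm tall, that spins freely on its pin (so a gripper need not turn while cranking); origin at its centre, 45 mm from the camshaft axis; the flat crank arm lies 4 mm below its lower end, nothing is above it
- bin_in (a point): centre of the inner floor of the clear acrylic bin (outside 74 x 74 mm, walls 4 mm, inside 66 x 66 mm, rim 46 mm above this floor). z points out of its mouth, x towards the camshaft, y across. Closed, it is level, 26 mm above the work surface. On the dwell it is tilted out 0.40 rad about its lower front edge, its mouth away from the camshaft; what stands in it tilts too and may slide 8 mm
- keeper (a point): middle of the top of the fixed wooden keeper bar over the rear of the closed bin: 24 mm wide, 129 mm above the work surface, 27 mm behind the closed bin's centre, carried by two uprights 48 mm either side. It keeps the canister from being lifted out of the closed bin; the tilted-out bin is clear of it. Its axes: x to the camshaft, z up
- canister_mid (a point): the polished stone canister, a plain straight cylinder 50 mm in diameter and 88 mm tall, about 0.28 kg; point on its axis half-way up (44 mm above its foot), z up along its axis. Starts in the bin
- seed_jar_mid (a point): the white clay seed jar: bellied below (56 mm diameter, foot 52 mm), with a straight closed collar 40 mm in diameter from 52 to 88 mm above its foot; 88 mm tall, about 0.22 kg; point on its axis half-way up (44 mm above its foot), z up along its axis. Starts on the tile
- tile_top (a point): middle of the top face of the square ceramic tile, 130 x 130 mm, 10 mm thick, fixed
- dish_in (a point): centre of the flat inner floor of the round stone dish, 6 mm above the work surface; inner floor about 86 mm across, rim 120 mm across and 16 mm high, fixed; empty at the start
- canister: the stone canister again; origin at the centre of its foot
- seed_jar: the clay seed jar again; origin at the centre of its foot
- vase: terracotta bud vase, widest 60 mm, 115 mm tall, a bystander; origin at the centre of its foot
- bowl: small terracotta bowl, 90 mm across, 42 mm tall, a bystander; origin at the centre of its foot
- spoon_rest: wooden spoon rest 100 x 75 mm with a wooden spoon fixed on it, 18 mm tall, its tab and the spoon handle sticking out 50 mm to its -x; a bystander; origin under the middle of the 100 x 75 mm part
There are look-alikes about, which are no part of the job. There is more than one size of the part that bears tile_top; the job needs the smaller. Leave any red look-alike of the canister alone.

How it is judged:
On the way, in this order (a step that is already met when the one before it is completed fails the run):
1. the crank is released with the follower at rest on the cam's dwell, the bin tilted out (value of joint crank between 2.5 and 3.78 rad and velocity of joint crank between -0.2 and 0.2 rad/s and value of joint follower above 0.0125 m and contact force between the fingers and handle below 0.3 N), for 0.3 s.
2. the canister stands released in the stone dish (horizontal distance between canister_mid and dish_in below 0.035 m and z of canister_mid in the frame of dish_in between 0.036 and 0.052 m and angle between the z axis of canister_mid and the z axis of dish_in, either way round below 0.15 rad and contact force between the fingers and canister below 0.3 N and value of joint crank between 2.5 and 3.78 rad and velocity of joint crank between -0.2 and 0.2 rad/s and value of joint follower above 0.0125 m), for 0.2 s.
3. the seed jar stands released in the tilted-out bin (x of seed_jar_mid in the frame of bin_in between -0.026 and 0.026 m and y of seed_jar_mid in the frame of bin_in between -0.026 and 0.026 m and z of seed_jar_mid in the frame of bin_in between 0.034 and 0.056 m and angle between the z axis of seed_jar_mid and the z axis of bin_in, either way round below 0.3 rad and contact force between the fingers and seed_jar below 0.3 N and value of joint crank between 2.5 and 3.78 rad and velocity of joint crank between -0.2 and 0.2 rad/s and value of joint follower above 0.0125 m), for 0.2 s.
At the end, for the whole second after the job is handed in: The follower rests on the cam's dwell (crank between 2.5 and 3.78 rad, follower out more than 12.5 mm), the seed jar stands in the tilted-out bin (foot on its floor, within 0.3 rad of the bin's axis), and the canister stands upright on the tile within 25 mm of its middle; both at rest (value of joint crank between 2.5 and 3.78 rad and velocity of joint crank between -0.2 and 0.2 rad/s and value of joint follower above 0.0125 m and x of seed_jar_mid in the frame of bin_in between -0.026 and 0.026 m and y of seed_jar_mid in the frame of bin_in between -0.026 and 0.026 m and z of seed_jar_mid in the frame of bin_in between 0.034 and 0.056 m and angle between the z axis of seed_jar_mid and the z axis of bin_in, either way round below 0.3 rad and horizontal distance between canister_mid and tile_top below 0.025 m and z of canister_mid in the frame of tile_top between 0.036 and 0.052 m and angle between the z axis of canister_mid and the z axis of tile_top, either way round below 0.15 rad and linear speed of each of canister, seed_jar below 0.03 m/s); the robot touches nothing.
It fails at once if the vase was shifted by more than 20 mm or tipped (distance of vase from where it was at the start of the episode above 0.02 m or angle between vase's own z axis and vertical above 0.3 rad).
It fails at once if the bowl was shifted by more than 20 mm or tipped (distance of bowl from where it was at the start of the episode above 0.02 m or angle between bowl's own z axis and vertical above 0.3 rad).
It fails at once if the spoon rest was shifted by more than 20 mm or tipped (distance of spoon_rest from where it was at the start of the episode above 0.02 m or angle between spoon_rest's own z axis and vertical above 0.3 rad).
It fails at once if the canister was tipped over (angle between canister's own z axis and vertical above 0.9 rad).
It fails at once if the seed jar was tipped over (angle between seed_jar's own z axis and vertical above 0.9 rad).
It also fails if it takes over 72 s, if anything falls off the work surface, if the arm or the gripper's body presses on something with over 40 N, if the wrist force passes 120 N, or if a joint passes its speed limit or range.

## Working session

There is one attempt and no reset: what is moved stays moved. The work goes in short steps, Python scripts to look and compute and a tool call to move; the robot and the scene stay as the last step left them, time stands still between calls to the robot, and variables do not carry over. Pictures are saved under pics/ and viewed, and the job is handed in when it is done.

Besides the shell and the picture viewer there is one more tool, called after "Emit:" by a JSON object that holds its "api" and its "payload", one argument or row to a line. step_arm: Moves the arm, as the interface text tells. Its arguments: {"type":"object","properties":{"deltas":{"type":"array","items":{"type":"array","items":{"type":"array","items":{"type":"number"}}}},"force":{"type":"number"}},"required":["deltas"]}

```bash
mkdir -p pics; cat > h.py <<'E'
import numpy as np,cv2,pickle,sys
from workcell import arm
def shot(n,tag):
    c=arm.camera(n); cv2.imwrite(f'pics/{tag}_{n}.png',cv2.cvtColor(c['pixels'],cv2.COLOR_RGB2BGR)); pickle.dump(c,open(f'{tag}_{n}.pkl','wb')); return c
def K(c): return np.array([[c['fx'],0,c['cx']],[0,c['fy'],c['cy']],[0,0,1.]])
def ray(c,uv):
    p=cv2.undistortPoints(np.array([[uv]],float),K(c),np.array(c['D'],float))[0,0]
    R=np.array(c['R']);t=np.array(c['t']); return -R.T@t, R.T@np.array([p[0],p[1],1])
def onz(c,uv,z):
    o,d=ray(c,uv); return o+d*(z-o[2])/d[2]
def proj(c,X):
    R=np.array(c['R']); return cv2.projectPoints(np.array([X],float),cv2.Rodrigues(R)[0],np.array(c['t'],float),K(c),np.array(c['D'],float))[0][0,0]
def tri(c1,u1,c2,u2):
    o1,d1=ray(c1,u1);o2,d2=ray(c2,u2)
    s=np.linalg.lstsq(np.c_[d1,-d2],o2-o1,rcond=None)[0]
    a=o1+s[0]*d1;b=o2+s[1]*d2; return (a+b)/2,np.linalg.norm(a-b)
def load(n,tag): return pickle.load(open(f'{tag}_{n}.pkl','rb'))
E
python3 - <<'E'
from h import *
for n in('scene','top'):
    c=shot(n,'a'); R=np.array(c['R']); print(n,c['fx'],c['cx'],c['cy'],c['D'],-R.T@c['t']); print(R)
s=arm.get_state(); print(s['clock'],s['position'],s['ee_rot'],s['opening'])
E
```

```text
scene 459.0393251667199 316.3407956550362 202.9655600730894 [-0.1225774  0.         0.         0.         0.       ] [ 1.29591841 -0.796265    1.0342878 ]
[[ 0.69419777  0.71962243 -0.01526476]
 [ 0.46552278 -0.46504851 -0.75300626]
 [-0.54897904  0.51562917 -0.65783627]]
top 412.71487921088755 323.6287250136192 202.99812262346134 [-0.1047331  0.         0.         0.         0.       ] [ 0.3601063  -0.10195107  1.13801261]
[[ 0.01861347 -0.99978165  0.00949717]
 [-0.98044116 -0.02011318 -0.19578203]
 [ 0.19593029 -0.00566723 -0.98060145]]
0.1 [0.22556401 0.50136925 0.23076294] [ 2.09810069e-01  9.77742007e-01 -5.30306574e-04 -1.45213972e-04] 1.0012988639792992
```

View pics/a_scene.png

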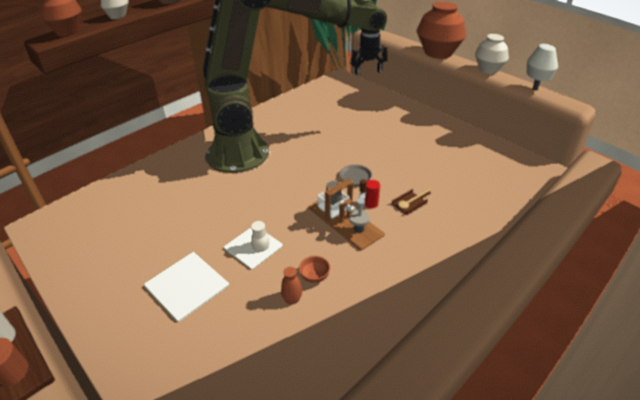

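View pics/a_top.png

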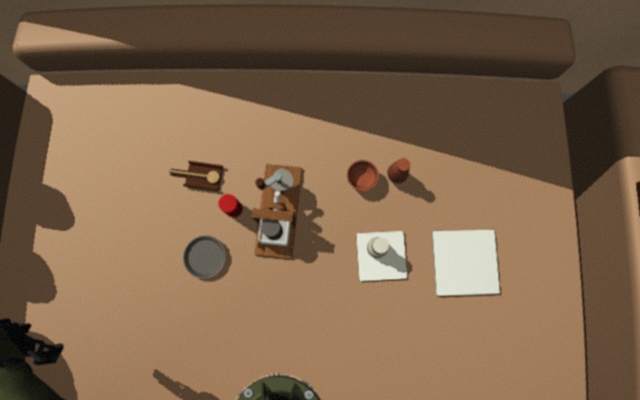

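```bash
python3 - <<'E'
import cv2
a=cv2.imread('pics/a_top.png')[140:300,160:360]; cv2.imwrite('pics/a_top_c.png',cv2.resize(a,None,fx=4,fy=3.75 and 4 if 0 else 3.75,interpolation=cv2.INTER_CUBIC))
a=cv2.imread('pics/a_scene.png')[155:255,290:450]; cv2.imwrite('pics/a_scene_c.png',cv2.resize(a,None,fx=5,fy=5,interpolation=cv2.INTER_CUBIC))
E
```

```text
(no output)
```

View pics/a_top_c.png

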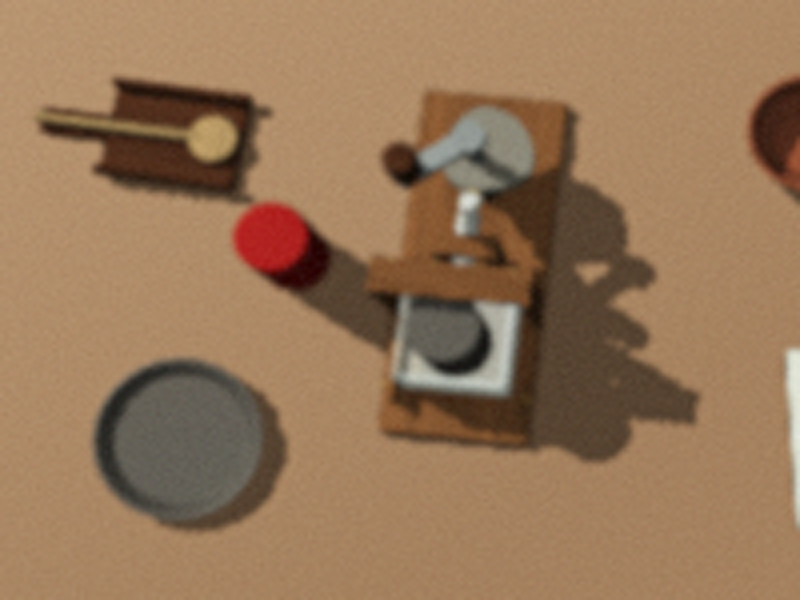

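View pics/a_scene_c.png

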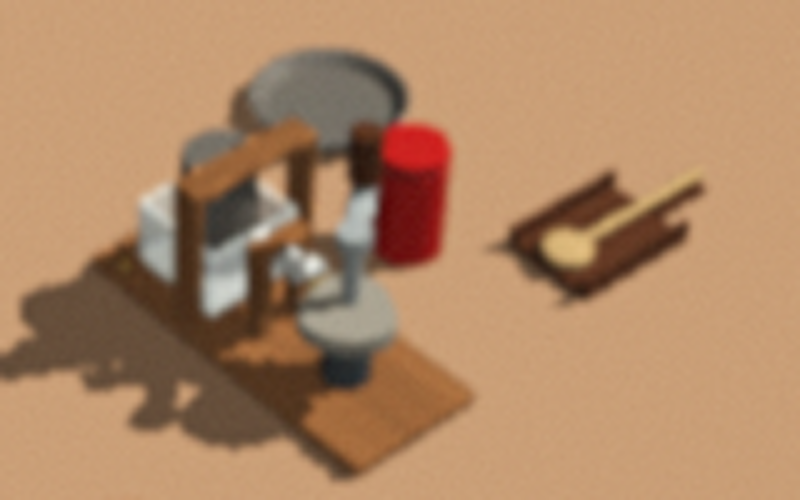

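```bash
python3 - <<'E'
from h import *
T=load('top','a');S=load('scene','a')
f=lambda x,y:(160+x/4-.4,140+y/3.75-.4)
g=lambda x,y:(290+x/5-.4,155+y/5-.4)
P=np.set_printoptions(precision=4,suppress=True)
h=onz(T,f(403,155),.174); print('handle top',h, onz(S,g(366,128),.174), 'tri',tri(T,f(403,155),S,g(366,128)))
print('board',[onz(T,f(*p),.012)[:2] for p in [(425,92),(568,102),(528,442),(385,432)]])
# keeper bar top face corners
print('keeper top corners',[onz(T,f(*p),.129)[:2] for p in [(372,258),(372,292),(532,270),(530,303)]])
print('keeper scene ends',[onz(S,g(*p),.129)[:2] for p in [(178,178),(200,195),(290,122),(316,135)]])
print('can top',onz(T,f(450,330),.026+.088))
# bin rim corners z=.072
print('bin rim',[onz(T,f(*p),.072)[:2] for p in [(520,300),(512,394),(396,383),(402,295)]])
print('cam centre T z?',onz(T,f(487,150),.1),onz(S,g(348,310),.1))
print('dish rim',onz(T,f(180,440),.016),onz(S,g(327,103),.016))
print('red top',onz(T,f(272,238),.088),onz(S,g(415,147),.088))
for n,c in(('T',T),('S',S)):
    hsv=cv2.cvtColor(c['pixels'],cv2.COLOR_RGB2HSV)
    m=((hsv[...,1]<45)&(hsv[...,2]>170)).astype(np.uint8)
    for q in cv2.findContours(m,0,2)[0]:
        if cv2.contourArea(q)>300:
            r=cv2.minAreaRect(q);b=cv2.boxPoints(r); X=[onz(c,p,.01)[:2] for p in b]; print(n,'white',r,np.mean(X,0),np.linalg.norm(X[0]-X[1]),np.linalg.norm(X[1]-X[2]))
E
python3 - <<'E'
import cv2
a=cv2.imread('pics/a_top.png')[145:305,340:510]; cv2.imwrite('pics/a_top_d.png',cv2.resize(a,None,fx=3.5,fy=3.5,interpolation=cv2.INTER_CUBIC))
a=cv2.imread('pics/a_scene.png')[200:320,200:360]; cv2.imwrite('pics/a_scene_d.png',cv2.resize(a,None,fx=5,fy=5,interpolation=cv2.INTER_CUBIC))
E
```

```text
handle top [0.6038 0.046  0.174 ] [0.602  0.0498 0.174 ] tri (array([0.6037, 0.0463, 0.1766]), np.float64(0.0017308563799143793))
board [array([0.6943, 0.0577]), array([ 0.6884, -0.0441]), array([ 0.4325, -0.0243]), array([0.4375, 0.0733])]
keeper top corners [array([0.5444, 0.0688]), array([0.5215, 0.0676]), array([ 0.5384, -0.0312]), array([ 0.5162, -0.0307])]
keeper scene ends [array([ 0.5166, -0.0256]), array([ 0.5378, -0.0276]), array([0.5273, 0.0644]), array([0.548 , 0.0663])]
can top [0.4993 0.0199 0.114 ]
bin rim [array([ 0.527, -0.02 ]), array([ 0.4614, -0.0171]), array([0.4673, 0.0584]), array([0.5289, 0.0574])]
cam centre T z? [0.6272 0.0029 0.1   ] [ 0.6514 -0.0163  0.1   ]
dish rim [0.4279 0.2128 0.016 ] [0.4351 0.207  0.016 ]
red top [0.5646 0.1419 0.088 ] [0.5687 0.1421 0.088 ]
T white ((381.19659423828125, 255.3413848876953), (47.447391510009766, 47.447391510009766), 86.633544921875) [ 0.4435 -0.2687] 0.13184457408975764 0.12973161360293892
T white ((465.1721496582031, 261.7876281738281), (64.4334716796875, 63.843170166015625), 87.39744567871094) [ 0.4291 -0.5032] 0.18431259595232732 0.17862088987793473
S white ((186.52317810058594, 284.143310546875), (50.83451843261719, 68.65580749511719), 54.24611282348633) [ 0.4281 -0.4995] 0.20992478050593555 0.2010604616322233
S white ((253.09600830078125, 245.75148010253906), (35.770721435546875, 47.14494705200195), 51.58194351196289) [ 0.445  -0.2679] 0.16703256427754096 0.15111585855531917
S white ((182.10986328125, 104.10820007324219), (10.478549003601074, 39.051204681396484), 66.37062072753906) [-0.5036  0.0525] 0.2010642241175922 0.1061814405240878
S white ((605.5, 12.5), (25.0, 67.0), 90.0) [0.4095 3.066 ] 0.7305008257855355 0.7663698123057637
```

View pics/a_top_d.png

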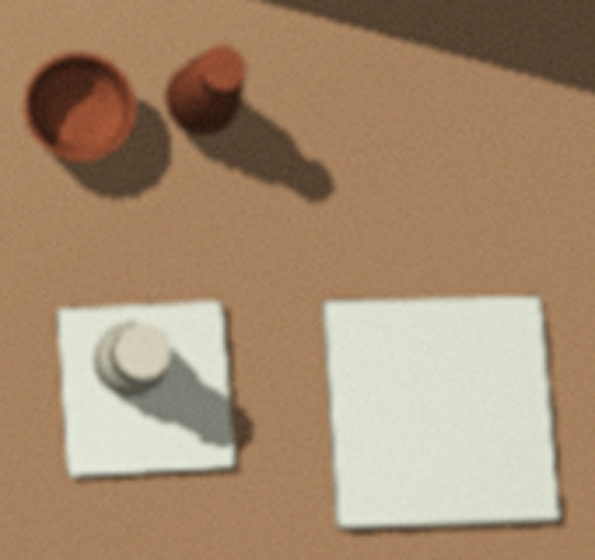

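View pics/a_scene_d.png

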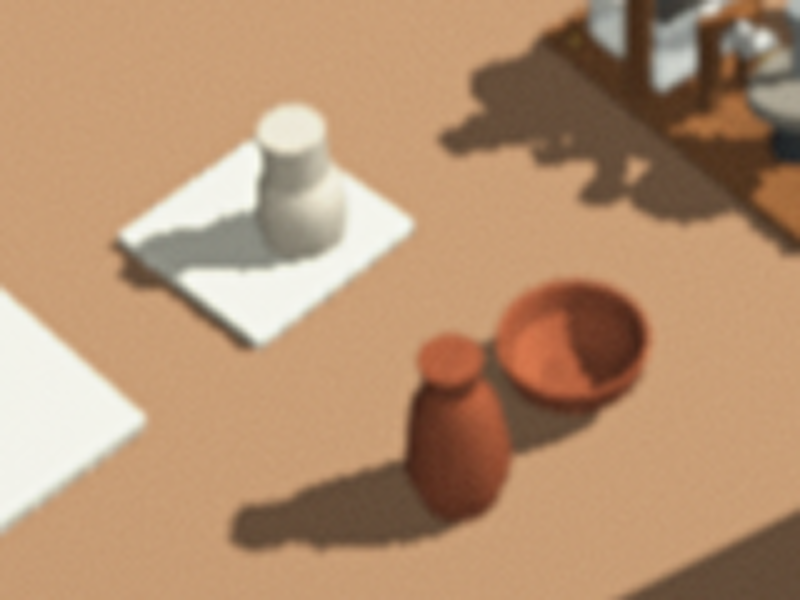

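Emit:
{"api": "step_arm", "payload": {
  "deltas": [
    [[8.5,0,0,0,0,0,-10.2],[8.5,0,0,0,0,0,-10.3],[8.5,0,0,0,0,0,0]]
  ],
  "force": 30
}}

```text
clock: 0.48
position: [0.2256, 0.5015, 0.231]
ee_rot: [0.033, 0.999, -0.0, -0.0]
ft_force: [-0.2, -1.0, -0.1]
opening: 0.997
```

```bash
cat >> h.py <<'E'
np.set_printoptions(precision=4,suppress=True)
from scipy.spatial.transform import Rotation as Ro
u=np.array([np.cos(-.065),np.sin(-.065),0]); v=np.array([-u[1],u[0],0]); k=np.array([0,0,1.])
KP=np.array([.531,.019,.129])
AX=KP+.098*u; AX[2]=.154
def st():
    s=arm.get_state(); R=Ro.from_quat(s['ee_rot']).as_matrix(); p=np.array(s['position'])
    return s,p,R
def go(X,Rt=None):
    s,p,R=st(); print('t',s['clock'],'p',p,'op',round(s['opening'],3),'F',np.array(s['ft_force']),'q',np.array(s['q']))
    print('tool cm',100*R.T@(np.array(X)-p)); 
    if Rt is not None: print('rotvec deg',np.degrees(Ro.from_matrix(R.T@Rt).as_rotvec()))
DOWN=np.c_[-u,v,-k]
E
python3 - <<'E'
from h import *
T=load('top','a');S=load('scene','a')
print('axis',AX); go([.603,.047,.23],DOWN)
f=lambda x,y:(340+x/3.5-.4,145+y/3.5-.4); g=lambda x,y:(200+x/5-.4,200+y/5-.4)
print('jar top',onz(T,f(141,352),.098),onz(S,g(291,130),.098),tri(T,f(141,352),S,g(291,130)))
X=[onz(T,f(*p),.01)[:2] for p in [(58,308),(221,302),(236,466),(70,477)]];print('tile',X,np.mean(X,0))
X=[onz(S,g(*p),.01)[:2] for p in [(118,238),(414,222),(260,348)]];print('tile S',X,(X[0]+X[1])/2)
E
```

```text
axis [0.6288 0.0126 0.154 ]
t 0.475 p [0.2256 0.5015 0.231 ] op 0.997 F [-0.1622 -1.0346 -0.1273] q [ 1.0814  0.3002  1.5213  0.      1.3207 -0.4233]
tool cm [-40.66   -42.8524   0.11  ]
rotvec deg [-0.0312 -0.0151 -0.065 ]
jar top [ 0.4621 -0.2523  0.098 ] [ 0.4655 -0.255   0.098 ] (array([ 0.4624, -0.2529,  0.0944]), np.float64(0.00019015056486058863))
tile [array([ 0.5042, -0.1996]), array([ 0.5113, -0.3288]), array([ 0.3832, -0.3388]), array([ 0.3731, -0.2096])] [ 0.4429 -0.2692]
tile S [array([ 0.3873, -0.3408]), array([ 0.5056, -0.2012]), array([ 0.5194, -0.3327])] [ 0.4464 -0.271 ]
```

Emit:
{"api": "step_arm", "payload": {
  "deltas": [
    [[8.5,-3,-3.2,0,0,0,0],[8.5,-3.4,-3.6,0,0,0,0],[8.5,-3.4,-3.6,0,0,0,0],[8.5,-3.4,-3.6,0,0,0,0],[8.5,-3.4,-3.6,0,0,0,0],[8.5,-3.4,-3.6,0,0,0,0],[8.5,-3.4,-3.6,0,0,0,0],[8.5,-3.4,-3.6,0,0,0,0]]
  ]
}}

```text
clock: 1.48
position: [0.4755, 0.1993, 0.2313]
ee_rot: [0.035, 0.999, 0.0, -0.0]
ft_force: [0.3, 0.4, 0.2]
opening: 0.996
```

Emit:
{"api": "step_arm", "payload": {
  "deltas": [
    [[8.5,-3.4,-3.6,0,0,0,0],[8.5,-3.4,-3.6,0,0,0,0],[8.5,-3.4,-3.6,0,0,0,0],[8.5,-3.4,-3.6,0,0,0,0],[8.5,0,0,0,0,0,0],[8.5,0,0,0,0,0,0]]
  ]
}}

```text
clock: 2.22
position: [0.6007, 0.0485, 0.231]
ee_rot: [0.034, 0.999, 0.0, -0.0]
ft_force: [0.7, 0.1, 0.2]
opening: 0.995
```

```bash
python3 - <<'E'
from h import *
go([.603,.047,.142],DOWN)
E
```

```text
t 2.225 p [0.6007 0.0485 0.231 ] op 0.995 F [0.7381 0.0541 0.2248] q [ 0.0197  0.4187  1.3614  0.0001  1.3622 -1.4832]
tool cm [-0.2457 -0.133   8.8953]
rotvec deg [ 0.0047 -0.0417 -0.1689]
```

Emit:
{"api": "step_arm", "payload": {
  "deltas": [
    [[8.5,-0.2,-0.1,2.5,0,0,0],[8.5,0,0,3.2,0,0,0],[8.5,0,0,3.2,0,0,0],[2,0,0,0,0,0,0],[1,0,0,0,0,0,0],[1,0,0,0,0,0,0],[1,0,0,0,0,0,0],[1,0,0,0,0,0,0]]
  ],
  "force": 30
}}

```text
clock: 3.22
position: [0.6033, 0.0474, 0.1438]
ee_rot: [0.033, 0.999, 0.0, 0.001]
ft_force: [-2.3, 1.0, 6.3]
opening: 0.245
```

```bash
python3 - <<'E'
from h import *
go([.603,.047,.142],DOWN)
for n in('scene','top'): shot(n,'b')
a=cv2.imread('pics/b_top.png')[140:300,160:360]; b=cv2.imread('pics/b_scene.png')[135:255,290:440]
cv2.imwrite('pics/b.png',np.hstack([cv2.resize(a,(400,320)),cv2.resize(b,(400,320))]))
E
```

```text
t 3.225 p [0.6033 0.0474 0.1438] op 0.245 F [-2.3007  1.0296  6.283 ] q [ 0.0177  0.5006  1.4522  0.0005  1.1869 -1.4882]
tool cm [ 0.0282 -0.0437  0.1751]
rotvec deg [ 0.0337  0.1049 -0.0036]
```

View pics/b.png

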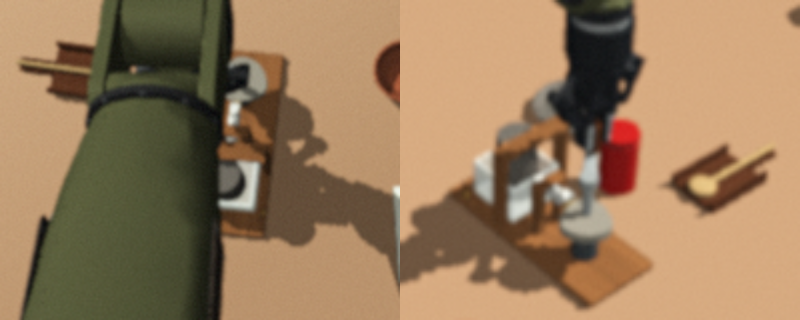

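```bash
python3 - <<'E'
import numpy as np
th=-.874+.2*np.arange(21); P=4.5*np.c_[np.cos(th),-np.sin(th)]
Q=np.round(P-P[0],2); print(np.round(np.diff(Q,axis=0),2).tolist(),th[-1])
E
```

```text
[[0.63, -0.64], [0.49, -0.76], [0.32, -0.83], [0.16, -0.89], [-0.02, -0.9], [-0.2, -0.87], [-0.38, -0.82], [-0.52, -0.73], [-0.66, -0.61], [-0.77, -0.46], [-0.85, -0.31], [-0.89, -0.13], [-0.89, 0.05], [-0.87, 0.23], [-0.81, 0.39], [-0.71, 0.55], [-0.59, 0.68], [-0.44, 0.78], [-0.28, 0.86], [-0.11, 0.89]] 3.126
```

Emit:
{"api": "step_arm", "payload": {
  "deltas": [
    [[1,0.63,-0.64,0,0,0,0],[1,0.49,-0.76,0,0,0,0],[1,0.32,-0.83,0,0,0,0],[1,0.16,-0.89,0,0,0,0],[1,-0.02,-0.9,0,0,0,0]]
  ]
}}

```text
clock: 3.95
position: [0.5861, 0.0078, 0.1437]
ee_rot: [0.033, 0.999, 0.0, 0.003]
ft_force: [18.2, 4.8, -0.5]
opening: 0.248
```

```bash
python3 - <<'E'
from h import *
go(AX)
E
```

```text
t 3.95 p [0.5861 0.0078 0.1437] op 0.248 F [18.2295  4.794  -0.4937] q [-0.0494  0.4591  1.5143  0.0007  1.1626 -1.5553]
tool cm [-4.2314  0.7612 -1.0037]
```

```bash
cat > fit.py <<'E'
from h import *
def cen(a,b,r=.045):
    a=np.array(a);b=np.array(b);m=(a+b)/2;d=(b-a)/2;L=np.linalg.norm(d);n=np.array([-d[1],d[0]])/L
    return m+n*np.sqrt(r*r-L*L)
def rel(p,C):
    w=np.array(p)[:2]-C; x=-w@u[:2]; y=w@v[:2]; return x,y,np.arctan2(-y,x)
E
python3 - <<'E'
from fit import *
C=cen((.6033,.0474),(.5861,.0078)); print(C,rel((.6033,.0474),C),rel((.5861,.0078),C), AX)
th=rel((.5861,.0078),C)[2]
n=15; tt=np.linspace(th,3.1,n+1); P=4.5*np.c_[np.cos(tt),-np.sin(tt)]; Q=np.round(P-P[0],2); print(np.round(np.diff(Q,axis=0),2).tolist())
E
```

```text
[0.6309 0.0119] (np.float64(0.02986507339387159), np.float64(0.03366121493913531), np.float64(-0.8450842044449232)) (np.float64(0.04445656332716057), np.float64(-0.006972372418206477), np.float64(0.15556834859615837)) [0.6288 0.0126 0.154 ]
[[-0.22, -0.85], [-0.38, -0.8], [-0.54, -0.7], [-0.65, -0.59], [-0.76, -0.45], [-0.84, -0.29], [-0.87, -0.12], [-0.88, 0.05], [-0.85, 0.22], [-0.8, 0.39], [-0.7, 0.53], [-0.59, 0.65], [-0.45, 0.76], [-0.29, 0.84], [-0.12, 0.87]]
```

Emit:
{"api": "step_arm", "payload": {
  "deltas": [
    [[1,-0.34,-0.85,0,0,0,0],[1,-0.38,-0.8,0,0,0,0],[1,-0.54,-0.7,0,0,0,0],[1,-0.65,-0.59,0,0,0,0],[1,-0.76,-0.45,0,0,0,0]]
  ]
}}

```text
clock: 4.58
position: [0.6096, -0.0273, 0.1437]
ee_rot: [0.033, 0.999, 0.0, 0.001]
ft_force: [0.6, 8.7, 8.1]
opening: 0.248
```

```bash
python3 - <<'E'
from fit import *
go(AX); s,p,R=st()
C=np.array([.631,.012]);print(rel(p,C),np.linalg.norm(p[:2]-C))
E
```

```text
t 4.575 p [ 0.6096 -0.0273  0.1437] op 0.248 F [0.623  8.6584 8.0535] q [-0.1053  0.5113  1.4362  0.0012  1.1921 -1.6114]
tool cm [-1.6549  4.115  -1.0238]
(np.float64(0.01877611840584681), np.float64(-0.04064803392986137), np.float64(1.1380744947437673)) 0.04477505203518518
```

Emit:
{"api": "step_arm", "payload": {
  "deltas": [
    [[1,-0.84,-0.25,0,0,0,0],[1,-0.87,-0.1,0,0,0,0],[1,-0.88,0.05,0,0,0,0],[1,-0.85,0.22,0,0,0,0],[1,-0.8,0.39,0,0,0,0]]
  ]
}}

```text
clock: 5.2
position: [0.6514, -0.0281, 0.1437]
ee_rot: [0.033, 0.999, -0.001, -0.0]
ft_force: [-10.7, -4.5, 11.7]
opening: 0.249
```

```bash
python3 - <<'E'
from fit import *
go(AX); s,p,R=st()
C=np.array([.631,.012]);print(rel(p,C),np.linalg.norm(p[:2]-C))
E
```

```text
t 5.2 p [ 0.6514 -0.0281  0.1437] op 0.249 F [-10.6985  -4.4975  11.7205] q [-0.0989  0.6022  1.2952 -0.0011  1.2445 -1.6036]
tool cm [ 2.5202  3.9173 -1.0357]
(np.float64(-0.022924824991312088), np.float64(-0.03871326526733671), np.float64(2.1054384032939195)) 0.04499182713050744
```

Emit:
{"api": "step_arm", "payload": {
  "deltas": [
    [[1,-0.7,0.53,0,0,0,0],[1,-0.59,0.65,0,0,0,0],[1,-0.45,0.76,0,0,0,0],[1,-0.29,0.84,0,0,0,0],[1,-0.12,0.87,0,0,0,0],[1,0,0,0,0,0,0]]
  ]
}}

```text
clock: 5.95
position: [0.6762, 0.0081, 0.1438]
ee_rot: [0.032, 0.999, 0.0, 0.002]
ft_force: [4.1, 1.7, 6.7]
opening: 0.248
```

```bash
python3 - <<'E'
from fit import *
go(AX); s,p,R=st()
C=np.array([.631,.012]);print(rel(p,C),np.linalg.norm(p[:2]-C))
for n in('scene','top'): shot(n,'c')
a=cv2.imread('pics/c_top.png')[140:300,160:360]; b=cv2.imread('pics/c_scene.png')[135:255,290:440]
cv2.imwrite('pics/c.png',np.hstack([cv2.resize(a,(400,320)),cv2.resize(b,(400,320))]))
E
```

```text
t 5.95 p [0.6762 0.0081 0.1438] op 0.248 F [4.1258 1.6703 6.6913] q [-0.0423  0.6543  1.2114  0.0003  1.2727 -1.5483]
tool cm [ 4.7585  0.1482 -1.0312]
(np.float64(-0.04537537110713202), np.float64(-0.0009832804082159587), np.float64(3.119926130181335)) 0.04538602365785235
```

View pics/c.png

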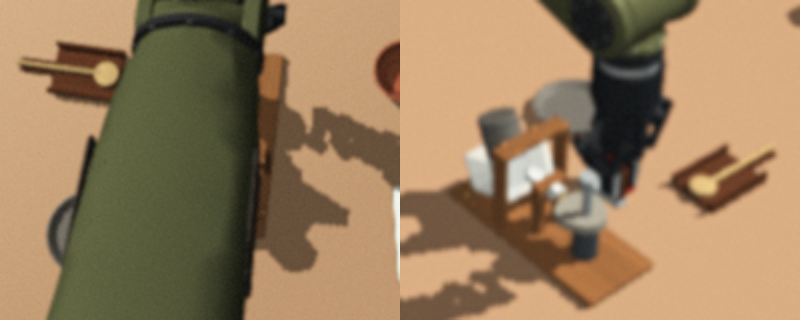

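Emit:
{"api": "step_arm", "payload": {
  "deltas": [
    [[3,0,0,0,0,0,0],[5,0,0,0,0,0,0],[7,0,0,0,0,0,0],[7,0,0,-2,0,0,0],[7,0,0,-4,0,0,0],[7,0,0,-4,0,0,0]]
  ]
}}

```text
clock: 6.8
position: [0.6753, 0.0078, 0.245]
ee_rot: [0.032, 0.999, 0.0, 0.0]
ft_force: [-0.5, 0.1, 0.8]
opening: 0.822
```

Emit:
{"api": "step_arm", "payload": {
  "deltas": [
    [[7,4,3,-1,0,0,0],[7,4,4,0,0,0,0],[7,4,4,0,0,0,0],[7,4,4,0,0,0,0],[7,4,4,0,0,0,0],[7,2,3,0,0,0,0]]
  ]
}}

```text
clock: 7.55
position: [0.4686, 0.2432, 0.2542]
ee_rot: [0.032, 0.999, 0.0, 0.001]
ft_force: [0.1, 0.1, -0.1]
opening: 0.815
```

```bash
python3 - <<'E'
from fit import *
go(AX)
for n in('scene','top'): shot(n,'d')
a=cv2.imread('pics/d_top.png')[140:300,160:360]; b=cv2.imread('pics/d_scene.png')[155:255,290:450]
cv2.imwrite('pics/d1.png',cv2.resize(a,(800,600),interpolation=2));cv2.imwrite('pics/d2.png',cv2.resize(b,None,fx=5,fy=5,interpolation=2))
E
```

```text
t 7.55 p [0.4686 0.2432 0.2542] op 0.815 F [ 0.126   0.0522 -0.0934] q [ 0.4093  0.232   1.5528  0.0001  1.3547 -1.0977]
tool cm [-17.4424 -21.9933  10.0321]
```

View pics/d1.png

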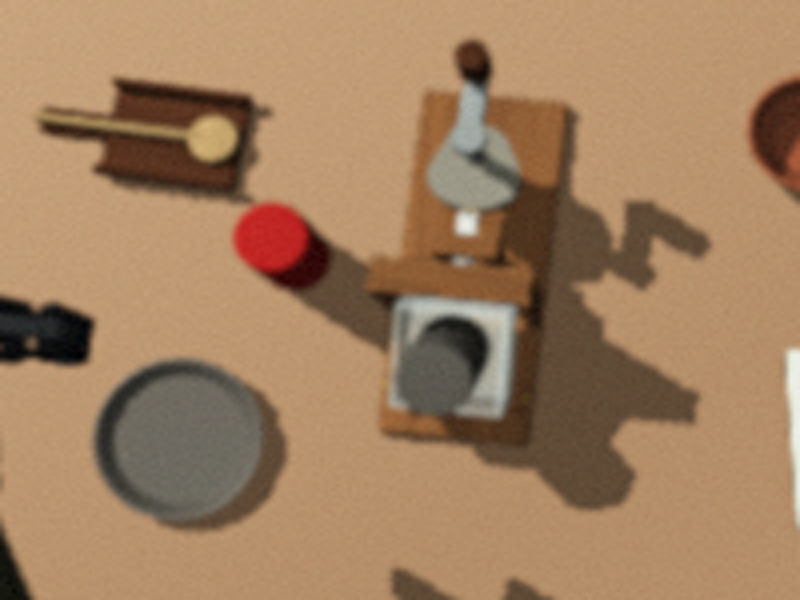

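View pics/d2.png

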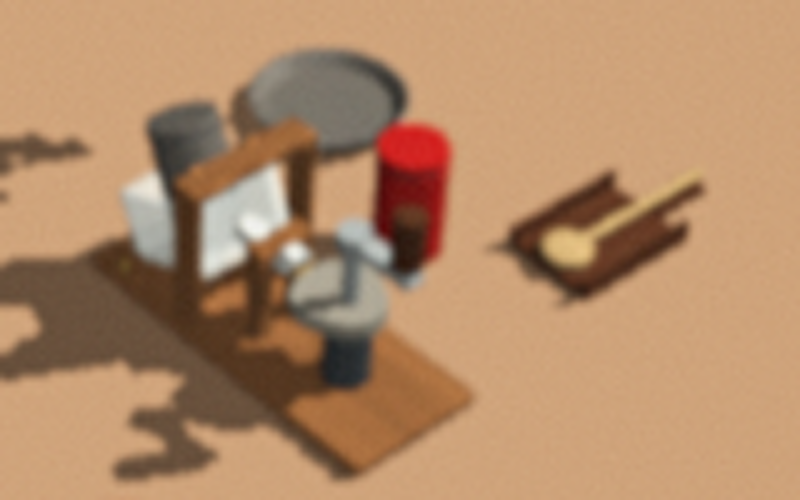

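```bash
python3 - <<'E'
from fit import *
T=load('top','d');S=load('scene','d')
f=lambda x,y:(160+x/4-.4,140+y/3.75-.4)
g=lambda x,y:(290+x/5-.4,155+y/5-.4)
print('can top',tri(T,f(436,379),S,g(185,118)),onz(T,f(436,379),.118))
B=AX-.125*u
B=B+0; B[2]=0
def bl(B,a): return B+a*u
fl=B-.0045*u+.040*k; bz=np.array(-.389*u+.921*k); bx=.921*u+.389*k
print('B',B,'floor',fl,'pred top slid',fl-.008*bx+.088*bz,'unslid',fl+.088*bz)
# handle check
hh=onz(T,f(473,52),.174); print('handle',hh, hh-.045*u)
# bin outer rim corners
for q in [(-1,-1),(-1,1),(1,1),(1,-1)]:
    X=fl+.037*q[0]*bx+.037*q[1]*v+.046*bz; p=proj(T,X); print(X,((p[0]+.4-160)*4,(p[1]+.4-140)*3.75), end=' '); p=proj(S,X); print(((p[0]+.4-290)*5,(p[1]+.4-155)*5))
E
```

```text
can top (array([0.4668, 0.028 , 0.1185]), np.float64(0.003193682483489393)) [0.4659 0.0268 0.118 ]
B [0.5041 0.0208 0.    ] floor [0.4996 0.021  0.04  ] pred top slid [0.4581 0.0237 0.1179] unslid [0.4654 0.0233 0.121 ]
handle [0.6739 0.0067 0.174 ] [0.629  0.0096 0.174 ]
[ 0.4453 -0.0125  0.068 ] (np.float64(504.6096570139664), np.float64(417.68810429112034)) (np.float64(115.83646355021756), np.float64(191.82449173582782))
[0.4501 0.0613 0.068 ] (np.float64(391.2024588389154), np.float64(408.3321734917435)) (np.float64(200.2751808255121), np.float64(145.2236169012042))
[0.5181 0.0569 0.0968] (np.float64(396.4724620713089), np.float64(304.90495345931845)) (np.float64(270.2728472145077), np.float64(160.05724412137056))
[ 0.5133 -0.0169  0.0968] (np.float64(511.63549144149374), np.float64(314.17658761417164)) (np.float64(184.18728995569268), np.float64(208.8881502941129))
```

```bash
cat >> fit.py <<'E'
bz=-.3894*u+.9211*k; bx=.9211*u+.3894*k
TIL=np.c_[-bx,v,-bz]
FL=np.array([.5016,.0205,.040])
E
python3 - <<'E'
from fit import *
go([.445,.0276,.175],TIL)
E
```

```text
t 7.65 p [0.4686 0.244  0.2541] op 0.819 F [ 0.8416 -1.4096  0.0273] q [ 0.4106  0.2331  1.5517  0.0004  1.3547 -1.0986]
tool cm [  1.0384 -21.7595   7.8819]
rotvec deg [  0.1105 -22.8202   0.1715]
```

Emit:
{"api": "step_arm", "payload": {
  "deltas": [
    [[8,0.4,-3.6,0,0,0,0],[8,0.6,-3.6,0,0,0,0],[8,0,-3.6,0,0,0,0],[8,0,-3.6,0,0,0,0],[8,0,-3.7,0,0,0,0],[8,0,-3.7,2,0,-7.6,0],[8,0,0,0,0,-7.6,0],[8,0,0,0,0,-7.6,0]]
  ]
}}

```text
clock: 8.65
position: [0.4463, 0.0237, 0.2336]
ee_rot: [0.033, 0.979, -0.007, 0.2]
ft_force: [0.7, 0.3, 0.3]
opening: 0.935
```

```bash
python3 - <<'E'
from fit import *
go([.445,.0276,.175],TIL)
E
```

```text
t 8.65 p [0.4463 0.0237 0.2336] op 0.935 F [0.678  0.3427 0.3308] q [-0.0185 -0.1444  2.0417 -0.0257  0.841  -1.5094]
tool cm [2.4465 0.3854 5.3292]
rotvec deg [-0.0514  0.2233 -0.0818]
```

Emit:
{"api": "step_arm", "payload": {
  "deltas": [
    [[8,1.2,0.2,2.5,0,0,0],[8,1.2,0.2,2.8,0,0,0],[8,0,0,0,0,0,0],[8,0,0,0,0,0,0]]
  ]
}}

```text
clock: 9.15
position: [0.4454, 0.0285, 0.1758]
ee_rot: [0.032, 0.98, -0.007, 0.198]
ft_force: [0.8, 0.4, 0.0]
opening: 0.934
```

```bash
python3 - <<'E'
from fit import *
go([.4805,.0263,.0858],TIL)
shot('scene','e')
b=cv2.imread('pics/e_scene.png')[135:255,270:430]
cv2.imwrite('pics/e.png',cv2.resize(b,None,fx=5,fy=5,interpolation=2))
E
```

```text
t 9.15 p [0.4454 0.0285 0.1758] op 0.934 F [0.7723 0.4479 0.0136] q [-0.0053 -0.0654  2.117  -0.0367  0.6912 -1.4872]
tool cm [0.2595 0.0088 9.6553]
rotvec deg [-0.0108 -0.0148 -0.0159]
```

View pics/e.png

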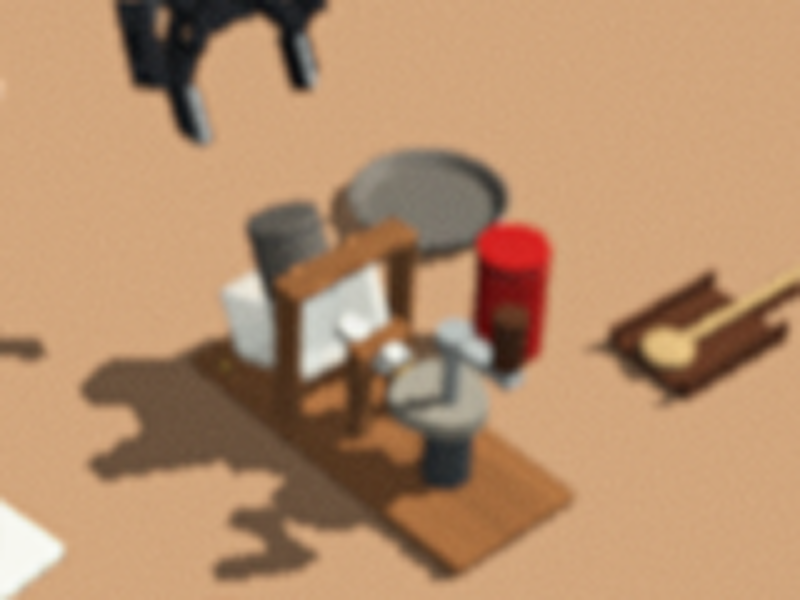

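Emit:
{"api": "step_arm", "payload": {
  "deltas": [
    [[8,0.2,0,3,0,0,0],[8,0,0,2.5,0,0,0],[8,0,0,2,0,0,0],[8,0,0,1.1,0,0,0],[8,0,0,1,0,0,0],[8,0,0,0,0,0,0]]
  ]
}}

```text
clock: 9.95
position: [0.48, 0.0265, 0.0848]
ee_rot: [0.032, 0.98, -0.006, 0.197]
ft_force: [-0.4, -0.5, 0.8]
opening: 0.932
```

```bash
python3 - <<'E'
from fit import *
go([.4805,.0263,.0858],TIL)
shot('scene','f')
b=cv2.imread('pics/f_scene.png')[135:255,270:430]
cv2.imwrite('pics/f.png',cv2.resize(b,None,fx=5,fy=5,interpolation=2))
E
```

```text
t 9.95 p [0.48   0.0265 0.0848] op 0.932 F [-0.4155 -0.4818  0.8471] q [-0.0102  0.184   2.1129 -0.0491  0.448  -1.4759]
tool cm [-0.0826 -0.0181 -0.072 ]
rotvec deg [-0.0029 -0.1322 -0.0002]
```

View pics/f.png

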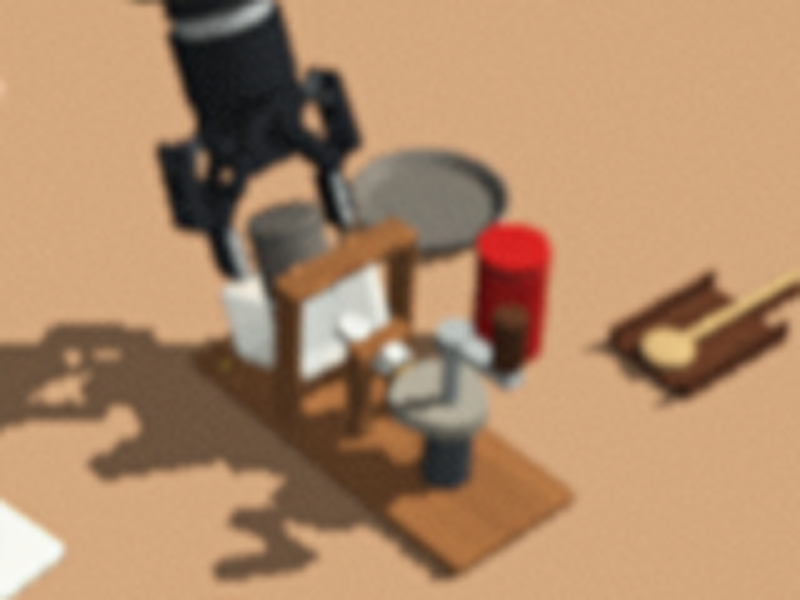

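Emit:
{"api": "step_arm", "payload": {
  "deltas": [
    [[6,0,0,0,0,0,0],[4.5,0,0,0,0,0,0],[4,0,0,0,0,0,0],[4,0,0,0,0,0,0],[4,0,0,0,0,0,0]]
  ],
  "force": 45
}}

```text
clock: 10.62
position: [0.4802, 0.0267, 0.0854]
ee_rot: [0.032, 0.98, -0.006, 0.198]
ft_force: [-3.2, 1.5, 6.8]
opening: 0.574
```

Emit:
{"api": "step_arm", "payload": {
  "deltas": [
    [[4,0,0,-1,0,0,0],[4,0,0,-2,0,0,0],[4,0,0,-3,0,0,0],[4,0,0,-4,0,0,0]]
  ]
}}

```text
clock: 11.12
position: [0.4401, 0.0291, 0.1776]
ee_rot: [0.032, 0.98, -0.006, 0.197]
ft_force: [0.4, 0.2, -2.4]
opening: 0.574
```

```bash
python3 - <<'E'
from fit import *
go([.4805,.0263,.0858],TIL)
shot('scene','g')
b=cv2.imread('pics/g_scene.png')[115:235,260:420]
cv2.imwrite('pics/g.png',cv2.resize(b,None,fx=5,fy=5,interpolation=2))
E
```

```text
t 11.125 p [0.4401 0.0291 0.1776] op 0.574 F [ 0.3962  0.1924 -2.4359] q [-0.004  -0.0798  2.1245 -0.0366  0.7019 -1.4865]
tool cm [-0.1959 -0.0124 10.0318]
rotvec deg [-0.0061 -0.2249 -0.0001]
```

View pics/g.png

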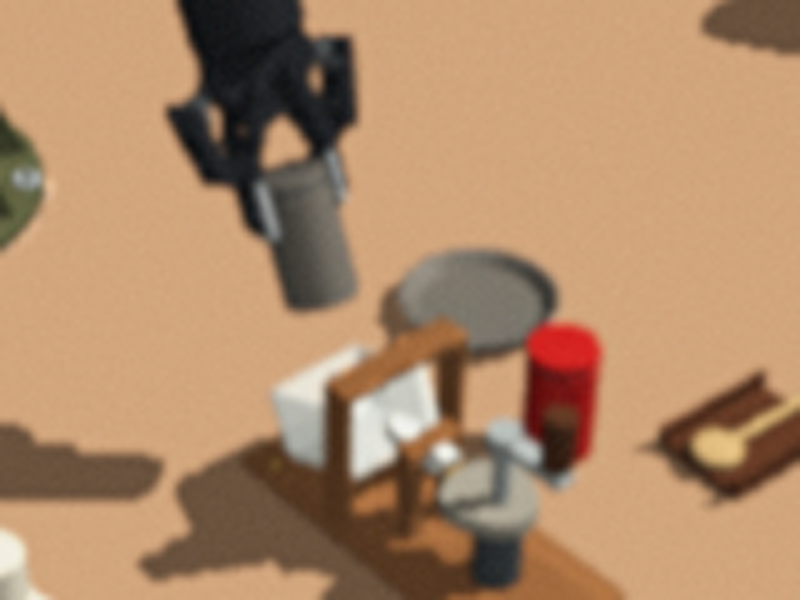

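Emit:
{"api": "step_arm", "payload": {
  "deltas": [
    [[4,0,1,-3,0,0,0],[4,0,3,0,0,7.6,0],[4,0,3.5,0,0,7.6,0],[4,0,3.5,0,0,7.5,0],[4,0,3.5,0,0,0,0],[4,0,3.5,0,0,0,0]]
  ]
}}

```text
clock: 11.92
position: [0.4411, 0.2104, 0.2048]
ee_rot: [0.033, 0.999, -0.0, 0.001]
ft_force: [-0.2, 0.4, -1.8]
opening: 0.573
```

```bash
python3 - <<'E'
from fit import *
go([.431,.210,.075],DOWN)
T=load('top','d');S=load('scene','d')
# dish ellipse fit by saturation mask
for n,c,(x0,x1,y0,y1) in(('T',T,(180,232,232,284)),('S',S,(335,374,162,190))):
    hsv=cv2.cvtColor(c['pixels'],cv2.COLOR_RGB2HSV)
    m=np.zeros((400,640),np.uint8); m[y0:y1,x0:x1]=(hsv[y0:y1,x0:x1,1]<70)*255
    q=max(cv2.findContours(m,0,2)[0],key=cv2.contourArea); h=cv2.convexHull(q); e=cv2.fitEllipse(h); print(n,e,onz(c,e[0],.014))
E
```

```text
t 11.925 p [0.4411 0.2104 0.2048] op 0.573 F [-0.2051  0.3989 -1.7993] q [ 0.3705  0.1877  1.7246 -0.0008  1.2284 -1.1348]
tool cm [ 1.0192 -0.1007 12.9751]
rotvec deg [-0.0198  0.0656 -0.0089]
T ((204.19166564941406, 256.7208251953125), (41.5662841796875, 42.91841506958008), 32.97895812988281) [0.4286 0.2146 0.014 ]
S ((355.01910400390625, 174.4110870361328), (19.471153259277344, 31.203121185302734), 94.32272338867188) [0.4303 0.2125 0.014 ]
```

Dish centre about (0.430, 0.213). Lower there.

Emit:
{"api": "step_arm", "payload": {
  "deltas": [
    [[4,0.6,0.1,3,0,0,0],[4,0.5,0.1,4,0,0,0],[4,0,0,4,0,0,0],[4,0,0,1.8,0,0,0],[4,0,0,0,0,0,0],[4,0,0,0,0,0,0]]
  ]
}}

```text
clock: 12.68
position: [0.4311, 0.2123, 0.0778]
ee_rot: [0.032, 0.999, 0.0, 0.001]
ft_force: [0.6, -0.4, -1.8]
opening: 0.571
```

```bash
python3 - <<'E'
from fit import *
go([.430,.213,.06],DOWN)
shot('scene','i')
b=cv2.imread('pics/i_scene.png')[115:235,260:420]
cv2.imwrite('pics/i.png',cv2.resize(b,None,fx=5,fy=5,interpolation=2))
E
```

```text
t 12.675 p [0.4311 0.2123 0.0778] op 0.571 F [ 0.6059 -0.4425 -1.7793] q [ 0.3817  0.3421  1.8633 -0.0009  0.9333 -1.1235]
tool cm [0.1185 0.0645 1.7759]
rotvec deg [ 0.0321  0.1659 -0.0002]
```

View pics/i.png

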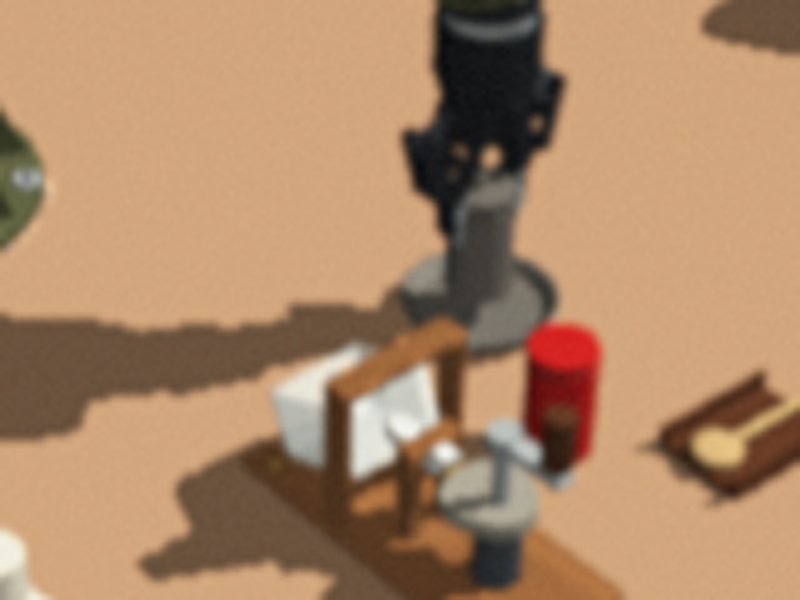

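Emit:
{"api": "step_arm", "payload": {
  "deltas": [
    [[4,0,0,0.8,0,0,0],[4,0,0,0.4,0,0,0],[4,0,0,0,0,0,0]]
  ]
}}

```text
clock: 13.1
position: [0.4306, 0.212, 0.0643]
ee_rot: [0.032, 0.999, -0.0, 0.001]
ft_force: [-0.3, -0.6, -2.1]
opening: 0.571
```

Emit:
{"api": "step_arm", "payload": {
  "deltas": [
    [[4,0,0,0.3,0,0,0],[4,0,0,0,0,0,0]]
  ]
}}

```text
clock: 13.35
position: [0.4307, 0.2121, 0.0615]
ee_rot: [0.032, 0.999, -0.0, 0.001]
ft_force: [-0.6, 0.5, -2.8]
opening: 0.575
```

Emit:
{"api": "step_arm", "payload": {
  "deltas": [
    [[4,0,0,0.2,0,0,0],[4,0,0,0,0,0,0]]
  ]
}}

```text
clock: 13.6
position: [0.4307, 0.2121, 0.0596]
ee_rot: [0.032, 0.999, -0.0, 0.001]
ft_force: [0.4, 0.6, -2.4]
opening: 0.57
```

Emit:
{"api": "step_arm", "payload": {
  "deltas": [
    [[4,0,0,0.2,0,0,0],[4,0,0,0,0,0,0]]
  ]
}}

```text
clock: 13.85
position: [0.4307, 0.2121, 0.0575]
ee_rot: [0.032, 0.999, -0.0, 0.001]
ft_force: [0.4, -0.7, -2.5]
opening: 0.57
```

Emit:
{"api": "step_arm", "payload": {
  "deltas": [
    [[4,0,0,0.2,0,0,0],[4,0,0,0,0,0,0]]
  ]
}}

```text
clock: 14.1
position: [0.4311, 0.2123, 0.0567]
ee_rot: [0.032, 0.999, 0.0, 0.001]
ft_force: [-5.6, -2.3, 13.7]
opening: 0.572
```

Emit:
{"api": "step_arm", "payload": {
  "deltas": [
    [[4,0,0,0.2,0,0,0],[4,0,0,0,0,0,0]]
  ]
}}

```text
clock: 14.35
position: [0.4319, 0.2126, 0.0564]
ee_rot: [0.032, 0.999, 0.001, 0.002]
ft_force: [-11.4, -4.6, 36.5]
opening: 0.567
```

Emit:
{"api": "step_arm", "payload": {
  "deltas": [
    [[4,0,0,-0.3,0,0,0],[5.5,0,0,0,0,0,0],[7,0,0,0,0,0,0],[8,0,0,0,0,0,0],[8,0,0,-2,0,0,0],[8,0,0,-4,0,0,0],[8,0,0,-5,0,0,0],[8,0,0,-4,0,0,0]]
  ]
}}

```text
clock: 15.35
position: [0.4305, 0.2122, 0.2085]
ee_rot: [0.032, 0.999, 0.0, 0.001]
ft_force: [0.5, 0.0, -0.3]
opening: 0.938
```

```bash
python3 - <<'E'
from fit import *
go([.463,-.253,.2],DOWN)
shot('scene','j')
b=cv2.imread('pics/j_scene.png')[115:235,260:420]
cv2.imwrite('pics/j.png',cv2.resize(b,None,fx=5,fy=5,interpolation=2))
E
```

```text
t 15.35 p [0.4305 0.2122 0.2085] op 0.938 F [ 0.5482  0.0443 -0.2548] q [ 0.3819  0.1636  1.7439 -0.0008  1.2317 -1.1236]
tool cm [ -6.2623 -46.207    0.8479]
rotvec deg [0.0214 0.1431 0.0007]
```

View pics/j.png

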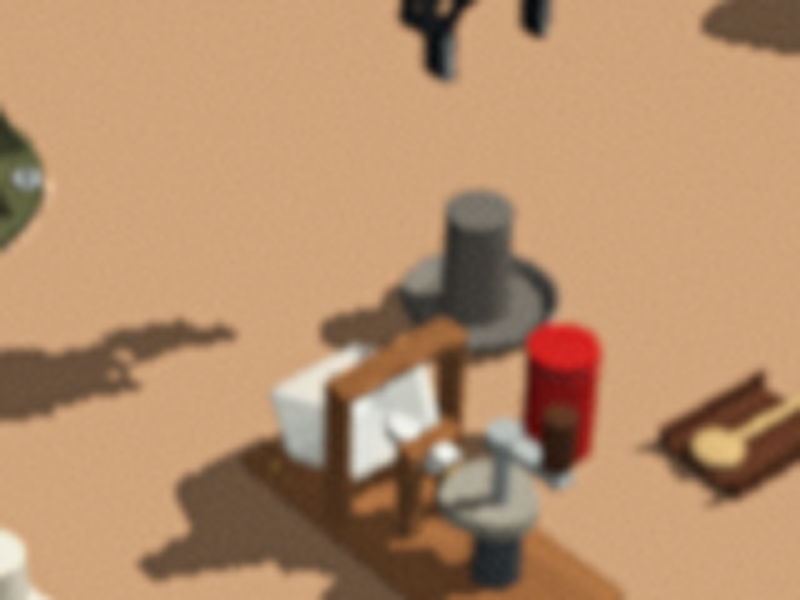

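Emit:
{"api": "step_arm", "payload": {
  "deltas": [
    [[8,-0.6,-4,0,0,0,0],[8,-0.6,-4.7,0,0,0,0],[8,-0.6,-4.7,0,0,0,0],[8,-0.6,-4.7,0,0,0,0],[8,-0.6,-4.7,0,0,0,0],[8,-0.6,-4.7,0,0,0,0],[8,-0.6,-4.7,0,0,0,0],[8,-0.6,-4.7,0,0,0,0]]
  ]
}}

```text
clock: 16.4
position: [0.4543, -0.1608, 0.2065]
ee_rot: [0.033, 0.999, -0.0, 0.001]
ft_force: [1.0, -0.2, -0.0]
opening: 0.936
```

Emit:
{"api": "step_arm", "payload": {
  "deltas": [
    [[8,-0.7,-4.7,0,0,0,0],[8,-0.7,-4.6,0,0,0,0],[8,0,0,0,0,0,0],[8,0,0,0,0,0,0]]
  ]
}}

```text
clock: 16.9
position: [0.4622, -0.2524, 0.2063]
ee_rot: [0.033, 0.999, 0.0, 0.001]
ft_force: [-0.3, -0.7, -1.0]
opening: 0.932
```

```bash
python3 - <<'E'
from fit import *
go([.463,-.253,.0625],DOWN)
shot('scene','k');shot('top','k')
b=cv2.imread('pics/k_scene.png')[165:285,200:360]
cv2.imwrite('pics/k.png',cv2.resize(b,None,fx=5,fy=5,interpolation=2))
E
```

```text
t 16.9 p [ 0.4622 -0.2524  0.2063] op 0.932 F [-0.2941 -0.7179 -0.9577] q [-0.5699  0.2696  1.6196  0.001   1.2517 -2.0758]
tool cm [-0.0681 -0.0584 14.3826]
rotvec deg [ 0.0311  0.0617 -0.0116]
```

View pics/k.png

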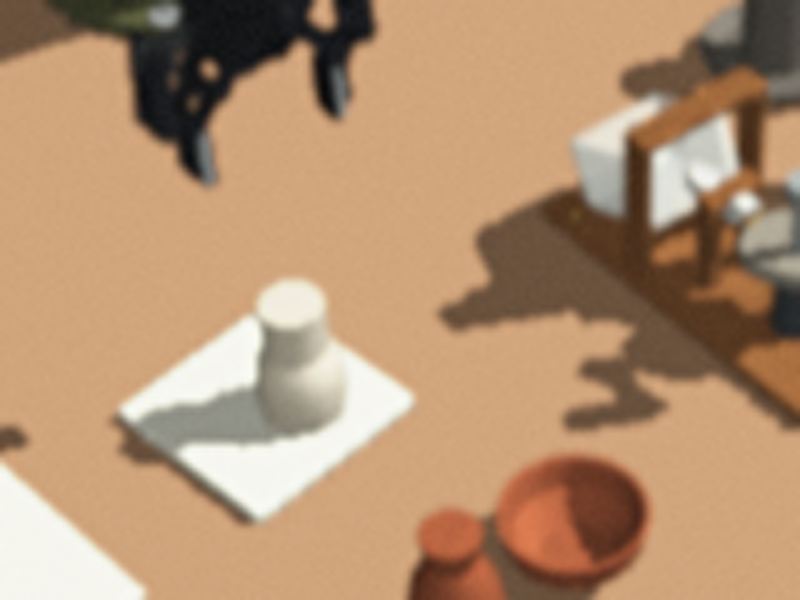

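Emit:
{"api": "step_arm", "payload": {
  "deltas": [
    [[8,-0.1,0,4,0,0,0],[8,0,0,4,0,0,0],[8,0,0,3.2,0,0,0],[8,0,0,2,0,0,0],[8,0,0,1,0,0,0],[8,0,0,0,0,0,0]]
  ]
}}

```text
clock: 17.75
position: [0.4637, -0.2525, 0.0648]
ee_rot: [0.032, 0.999, 0.0, 0.001]
ft_force: [-0.4, 0.7, -0.3]
opening: 0.935
```

Emit:
{"api": "step_arm", "payload": {
  "deltas": [
    [[6,0,0,0,0,0,0],[4,0,0,0,0,0,0],[3,0,0,0,0,0,0],[3,0,0,0,0,0,0],[3,0,0,0,0,0,0],[3,0,0,0,0,0,0]]
  ],
  "force": 40
}}

```text
clock: 18.5
position: [0.4639, -0.2532, 0.0656]
ee_rot: [0.033, 0.999, -0.0, 0.001]
ft_force: [-1.4, 0.5, 5.9]
opening: 0.449
```

Emit:
{"api": "step_arm", "payload": {
  "deltas": [
    [[3,0,0,-1,0,0,0],[3,0,0,-2,0,0,0],[3,0,0,-3,0,0,0]]
  ]
}}

```text
clock: 18.88
position: [0.463, -0.2527, 0.1252]
ee_rot: [0.033, 0.999, 0.0, 0.0]
ft_force: [-0.0, -0.2, -2.2]
opening: 0.448
```

```bash
python3 - <<'E'
from fit import *
go([.463,-.253,.0625],DOWN)
shot('scene','l');shot('top','l')
b=cv2.imread('pics/l_scene.png')[145:265,200:360]
cv2.imwrite('pics/l.png',cv2.resize(b,None,fx=5,fy=5,interpolation=2))
E
```

```text
t 18.875 p [ 0.463  -0.2527  0.1252] op 0.448 F [-0.0114 -0.1763 -2.2498] q [-0.5695  0.3646  1.6986  0.001   1.0788 -2.0756]
tool cm [-0.0022 -0.0347  6.2657]
rotvec deg [ 0.0523  0.0066 -0.0056]
```

View pics/l.png

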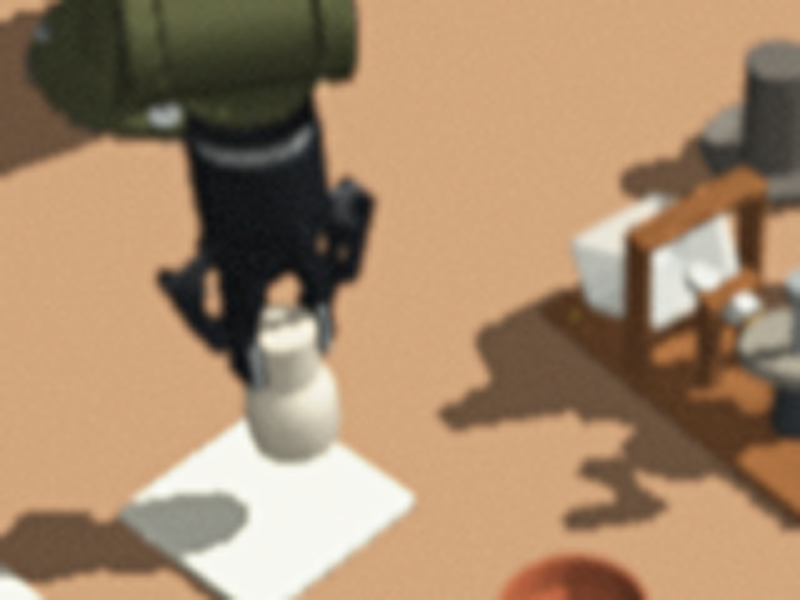

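```bash
python3 - <<'E'
from fit import *
b=cv2.imread('pics/l_top.png')[205:265,245:305];cv2.imwrite('pics/l1.png',cv2.resize(b,None,fx=10,fy=10,interpolation=2))
b=cv2.imread('pics/l_scene.png')[175:235,305:365];cv2.imwrite('pics/l2.png',cv2.resize(b,None,fx=10,fy=10,interpolation=2))
E
```

```text
(no output)
```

View pics/l1.png

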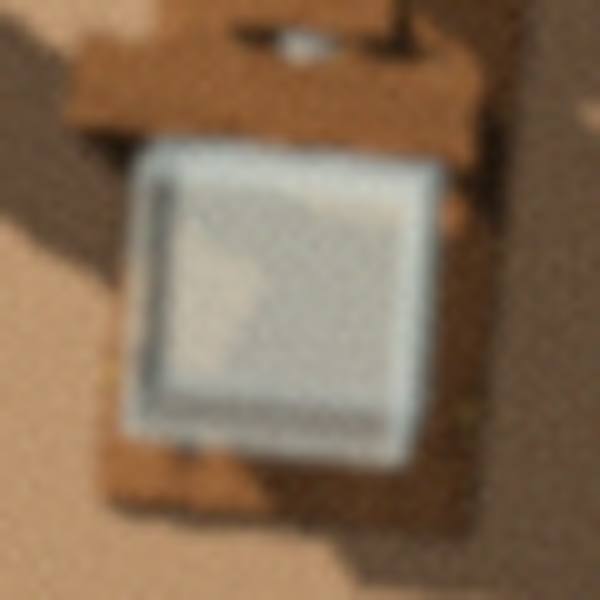

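View pics/l2.png

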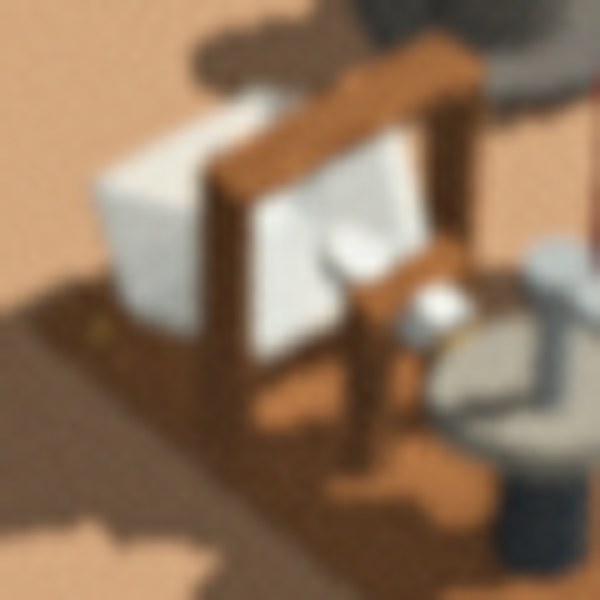

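```bash
python3 - <<'E'
from fit import *
T=load('top','l');S=load('scene','l')
f=lambda x,y:(245+x/10-.45,205+y/10-.45); g=lambda x,y:(305+x/10-.45,175+y/10-.45)
fr=onz(T,f(408,465),.068);flf=onz(T,f(120,440),.068);rr=onz(T,f(443,155),.0968);rl=onz(T,f(138,140),.0968)
print(fr,flf,rr,rl); print('tri FR',tri(T,f(408,465),S,g(98,185)), 'scene fr',onz(S,g(98,185),.068))
e=flf-fr; print('v angle',np.arctan2(-e[0],e[1]) , np.linalg.norm(e))
for X in (fr,flf): print('FL est', X+.037*bx-.046*bz - (.037*v if X is flf else -.037*v))
for X in (rr,rl): print('FL est rear', X-.037*bx-.046*bz - (.037*v if X is rl else -.037*v))
print('FL',FL)
# inner floor corners: near (398,392)->front right floor; 
for p in ((398,392),(165,385),(165,200),(400,215)): print('floor',onz(T,f(*p),.04))
# jar tri
E
```

```text
[ 0.4451 -0.0115  0.068 ] [0.4499 0.0635 0.068 ] [ 0.522  -0.0201  0.0968] [0.5242 0.0581 0.0968]
tri FR (array([ 0.4466, -0.0096,  0.0661]), np.float64(0.004368584615979303)) scene fr [ 0.4493 -0.0091  0.068 ]
v angle -0.06377372649698175 0.07516518789653169
FL est [0.4994 0.0221 0.04  ]
FL est [0.4994 0.0232 0.04  ]
FL est rear [0.5082 0.0179 0.04  ]
FL est rear [0.5056 0.0223 0.04  ]
FL [0.5016 0.0205 0.04  ]
floor [ 0.4667 -0.0058  0.04  ]
floor [0.4672 0.0565 0.04  ]
floor [0.517  0.0588 0.04  ]
floor [ 0.5143 -0.0046  0.04  ]
```

```bash
cat >> fit.py <<'E'
FL=np.array([.501,.0222,.040])
E
python3 - <<'E'
from fit import *
print(FL+.1356*bz, FL+.0556*bz); X=FL+.1356*bz;X[2]+=.06
go(X,TIL); s,p,R=st(); print('in DOWN',100*DOWN.T@(X-p))
E
```

```text
[0.4483 0.0256 0.1649] [0.4794 0.0236 0.0912]
t 18.975 p [ 0.4645 -0.2537  0.1278] op 0.447 F [-0.3172 -0.308  -3.3615] q [-0.5694  0.3614  1.6959  0.0009  1.0779 -2.0756]
tool cm [ 3.3746 27.7418 -9.7946]
rotvec deg [ -0.1341 -22.5742   0.0294]
in DOWN [ 3.4338 27.7649 -9.7081]
```

Emit:
{"api": "step_arm", "payload": {
  "deltas": [
    [[3,0,0,-4,0,0,0],[3,0.4,2,-4,0,0,0],[3,0.5,4,-1.7,0,0,0],[3,0.5,4.3,0,0,0,0],[3,0.5,4.3,0,0,0,0],[3,0.5,4.3,0,0,0,0],[3,0.5,4.3,0,0,0,0],[3,0.5,4.5,0,0,0,0]]
  ]
}}

```text
clock: 19.98
position: [0.4469, 0.027, 0.2209]
ee_rot: [0.033, 0.999, -0.0, 0.0]
ft_force: [1.1, 0.3, -3.2]
opening: 0.45
```

Emit:
{"api": "step_arm", "payload": {
  "deltas": [
    [[3,0,0,0,0,-7.5,0],[3,0,0,0,0,-7.6,0],[3,0,0,0,0,-7.6,0],[3,0,0,0,0,0,0]]
  ]
}}

```text
clock: 20.48
position: [0.4461, 0.0258, 0.2208]
ee_rot: [0.032, 0.98, -0.006, 0.197]
ft_force: [0.1, -0.5, -2.5]
opening: 0.451
```

```bash
python3 - <<'E'
from fit import *
go(FL+.1256*bz,TIL)
E
```

```text
t 20.475 p [0.4461 0.0258 0.2208] op 0.451 F [ 0.1275 -0.5132 -2.5025] q [-0.0133 -0.1259  2.0555 -0.0273  0.8165 -1.5047]
tool cm [ 1.9446 -0.0006  6.2399]
rotvec deg [ 0.001  -0.2208  0.0165]
```

Emit:
{"api": "step_arm", "payload": {
  "deltas": [
    [[3,1,0,2.5,0,0,0],[3,0.9,0,2.7,0,0,0],[3,0,0,1,0,0,0],[3,0,0,0,0,0,0]]
  ]
}}

```text
clock: 20.98
position: [0.4543, 0.0251, 0.157]
ee_rot: [0.032, 0.98, -0.006, 0.197]
ft_force: [0.4, 0.6, -2.6]
opening: 0.446
```

```bash
python3 - <<'E'
from fit import *
go(FL+.0576*bz,TIL)
T=shot('top','m');S=shot('scene','m')
# project expected axis points
s,p,R=st()
b=cv2.imread('pics/m_scene.png')
b=cv2.resize(b[135:255,270:430],None,fx=5,fy=5,interpolation=2)
for d,col in ((0,(255,0,0)),):
  for q in [(-1,-1),(-1,1),(1,1),(1,-1)]:
    for zz,c in ((0,(255,0,0)),(.046,(0,255,0))):
      X=FL+.037*q[0]*bx+.037*q[1]*v+zz*bz; w=proj(S,X); cv2.circle(b,(int((w[0]+.4-270)*5),int((w[1]+.4-135)*5)),3,c,-1)
cv2.imwrite('pics/m.png',b)
a=cv2.imread('pics/m_top.png')[140:300,160:360];cv2.imwrite('pics/m1.png',cv2.resize(a,(800,600),interpolation=2))
E
```

```text
t 20.975 p [0.4543 0.0251 0.157 ] op 0.446 F [ 0.3631  0.5563 -2.5776] q [-0.0147 -0.0122  2.1156 -0.0326  0.6431 -1.4982]
tool cm [0.2162 0.0119 6.8436]
rotvec deg [-0.0094 -0.2364 -0.0079]
```

View pics/m.png

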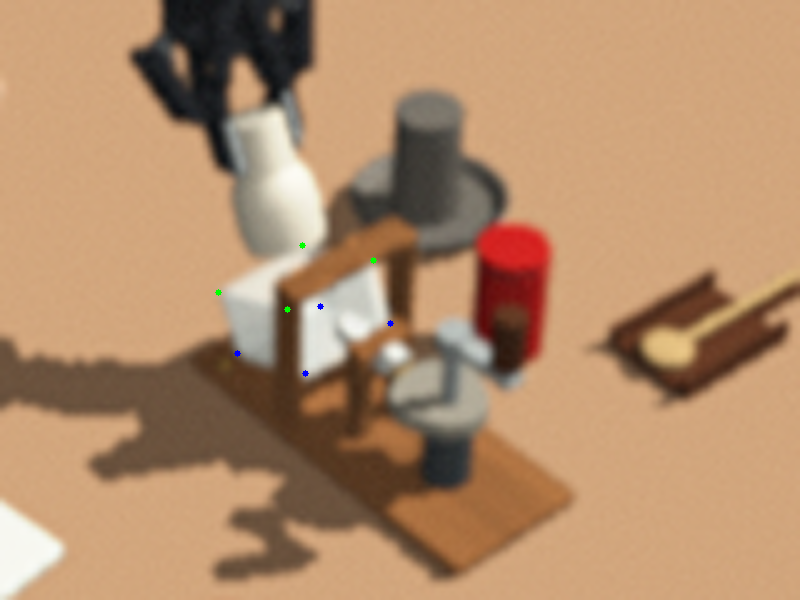

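View pics/m1.png

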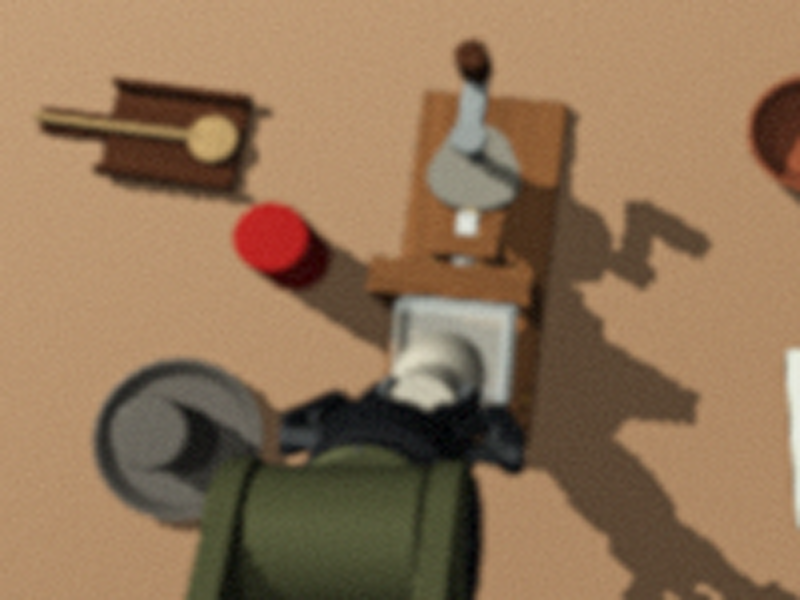

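Emit:
{"api": "step_arm", "payload": {
  "deltas": [
    [[3,0.2,0,1.5,0,0,0],[3,0,0,1.5,0,0,0],[3,0,0,1.2,0,0,0],[3,0,0,1,0,0,0],[3,0,0,0.8,0,0,0],[3,0,0,0,0,0,0]]
  ]
}}

```text
clock: 21.82
position: [0.4752, 0.0238, 0.1007]
ee_rot: [0.032, 0.98, -0.006, 0.197]
ft_force: [0.2, 0.0, -2.4]
opening: 0.449
```

```bash
python3 - <<'E'
from fit import *
go(FL+.0576*bz,TIL)
S=shot('scene','n')
b=cv2.imread('pics/n_scene.png')
cv2.imwrite('pics/n.png',cv2.resize(b[135:255,270:430],None,fx=5,fy=5,interpolation=2))
E
```

```text
t 21.825 p [0.4752 0.0238 0.1007] op 0.449 F [ 0.2428  0.0136 -2.3648] q [-0.0174  0.1406  2.1151 -0.0393  0.4896 -1.4923]
tool cm [-0.0206  0.0042  0.8387]
rotvec deg [-0.0026 -0.1665  0.0041]
```

View pics/n.png

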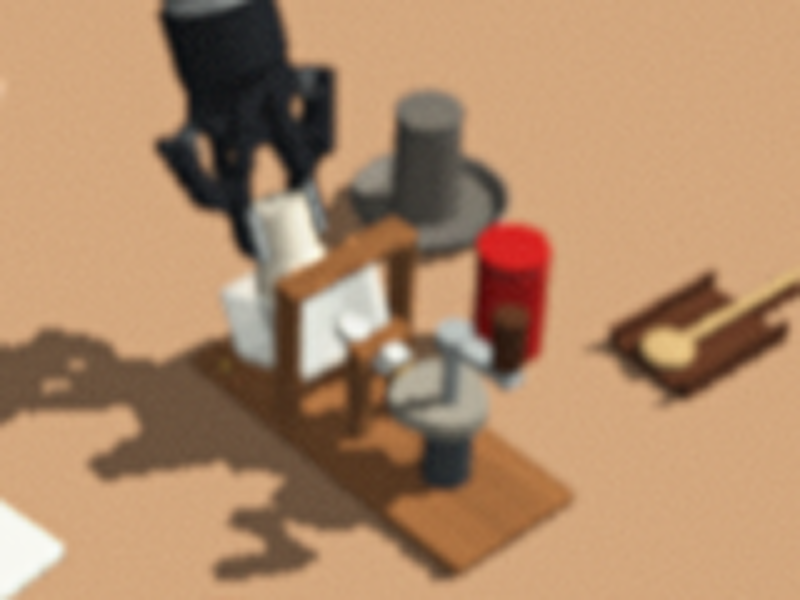

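Entering the bin with no contact. Slowly down.

Emit:
{"api": "step_arm", "payload": {
  "deltas": [
    [[3,0,0,0.4,0,0,0],[3,0,0,0.2,0,0,0],[3,0,0,0,0,0,0]]
  ]
}}

```text
clock: 22.25
position: [0.4775, 0.0237, 0.0955]
ee_rot: [0.032, 0.98, -0.006, 0.197]
ft_force: [0.3, 0.4, -3.3]
opening: 0.449
```

Emit:
{"api": "step_arm", "payload": {
  "deltas": [
    [[3,0,0,0.2,0,0,0],[3,0,0,0,0,0,0]]
  ]
}}

```text
clock: 22.5
position: [0.4783, 0.0236, 0.0937]
ee_rot: [0.032, 0.98, -0.006, 0.197]
ft_force: [-0.1, 0.1, -2.6]
opening: 0.453
```

Emit:
{"api": "step_arm", "payload": {
  "deltas": [
    [[3,0,0,0.2,0,0,0],[3,0,0,0,0,0,0]]
  ]
}}

```text
clock: 22.75
position: [0.4791, 0.0236, 0.0918]
ee_rot: [0.032, 0.98, -0.006, 0.197]
ft_force: [0.1, -0.0, -2.3]
opening: 0.451
```

Emit:
{"api": "step_arm", "payload": {
  "deltas": [
    [[3,0,0,0.15,0,0,0],[3,0,0,0,0,0,0]]
  ]
}}

```text
clock: 23.0
position: [0.48, 0.0235, 0.0909]
ee_rot: [0.032, 0.98, -0.006, 0.198]
ft_force: [-2.1, 1.2, 3.7]
opening: 0.448
```

Emit:
{"api": "step_arm", "payload": {
  "deltas": [
    [[3,0,0,0.15,0,0,0],[3,0,0,0,0,0,0]]
  ]
}}

```text
clock: 23.25
position: [0.4813, 0.0234, 0.0906]
ee_rot: [0.032, 0.979, -0.006, 0.199]
ft_force: [-7.3, -0.5, 17.8]
opening: 0.449
```

Emit:
{"api": "step_arm", "payload": {
  "deltas": [
    [[3,0,0,-0.15,0,0,0],[4.3,0,0,0,0,0,0],[5,0,0,0,0,0,0],[6,0,0,0,0,0,0],[6.5,0,0,0,0,0,0],[6.5,0,0,-2,0,0,0],[6.5,0,0,-4,0,0,0],[6.5,0,0,-5,0,0,0]]
  ]
}}

```text
clock: 24.25
position: [0.4363, 0.0263, 0.1924]
ee_rot: [0.032, 0.98, -0.006, 0.197]
ft_force: [-0.1, 0.5, -0.1]
opening: 0.759
```

Emit:
{"api": "step_arm", "payload": {
  "deltas": [
    [[8,0,2,-4,0,7.6,0],[8,0,3.6,0,0,7.6,0],[8,0,3.6,0,0,7.5,0],[8,0,3.6,0,0,0,0],[8,0,3.6,0,0,0,0]]
  ]
}}

```text
clock: 24.88
position: [0.4324, 0.1922, 0.2285]
ee_rot: [0.033, 0.999, -0.0, 0.001]
ft_force: [-0.1, -0.4, -0.5]
opening: 0.936
```

```bash
python3 - <<'E'
from fit import *
go([.430,.213,.2],DOWN)
T=shot('top','o');S=shot('scene','o')
b=cv2.imread('pics/o_scene.png');a=cv2.imread('pics/o_top.png')
cv2.imwrite('pics/o.png',cv2.resize(b[135:255,270:430],None,fx=5,fy=5,interpolation=2))
cv2.imwrite('pics/o1.png',cv2.resize(a[140:300,160:360],(800,600),interpolation=2))
E
```

```text
t 24.875 p [0.4324 0.1922 0.2285] op 0.936 F [-0.0942 -0.3566 -0.4758] q [ 0.3412  0.1299  1.7341 -0.0008  1.2764 -1.1643]
tool cm [0.3832 2.062  2.8503]
rotvec deg [-0.012   0.0765 -0.0069]
```

View pics/o.png

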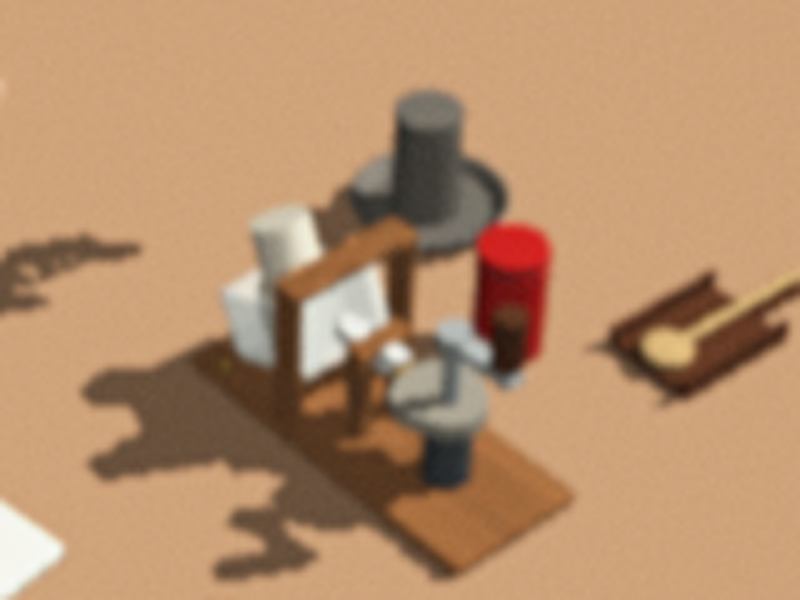

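View pics/o1.png

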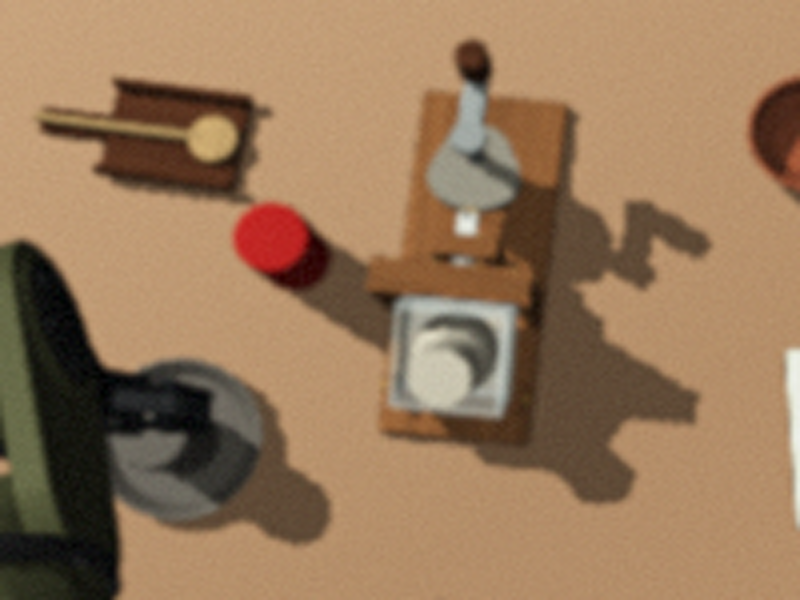

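Emit:
{"api": "step_arm", "payload": {
  "deltas": [
    [[8,0.3,2,0,0,0,0],[8,0,0,0,0,0,0]]
  ]
}}

```text
clock: 25.22
position: [0.4305, 0.2113, 0.2286]
ee_rot: [0.032, 0.999, -0.0, 0.001]
ft_force: [0.5, 0.2, 0.5]
opening: 0.939
```

```bash
python3 - <<'E'
from fit import *
S=load('scene','o'); g=lambda x,y:(270+x/5-.4,135+y/5-.4)
print(onz(S,g(429,110),.094)); T=load('top','m'); print(onz(T,(160+152/4-.4,140+432/3.75-.4),.094))
go([.431,.2123,.060],DOWN)
E
```

```text
[0.4299 0.2104 0.094 ]
[0.4281 0.2094 0.094 ]
t 25.225 p [0.4305 0.2113 0.2286] op 0.939 F [0.5118 0.229  0.4589] q [ 0.3803  0.1441  1.7177 -0.0008  1.2785 -1.1264]
tool cm [-0.0177  0.1043 16.8645]
rotvec deg [-0.0087  0.0872  0.0635]
```

Emit:
{"api": "step_arm", "payload": {
  "deltas": [
    [[8,0,0,4,0,0,0],[8,0,0,5,0,0,0],[8,0,0,4,0,0,0],[8,0,0,2.5,0,0,0],[8,0,0,1.3,0,0,0],[8,0,0,0,0,0,0]]
  ]
}}

```text
clock: 25.98
position: [0.4309, 0.2106, 0.0607]
ee_rot: [0.033, 0.999, -0.0, 0.001]
ft_force: [-1.0, 0.3, 1.0]
opening: 0.934
```

Emit:
{"api": "step_arm", "payload": {
  "deltas": [
    [[6,0,0,0,0,0,0],[4.5,0,0,0,0,0,0],[4,0,0,0,0,0,0],[4,0,0,0,0,0,0],[4,0,0,0,0,0,0]]
  ],
  "force": 45
}}

```text
clock: 26.6
position: [0.4315, 0.2114, 0.062]
ee_rot: [0.032, 0.999, 0.0, 0.002]
ft_force: [-1.3, 0.2, 5.8]
opening: 0.57
```

Emit:
{"api": "step_arm", "payload": {
  "deltas": [
    [[4,0,0,-1,0,0,0],[4,0,0,-3,0,0,0],[4,0,0,-5,0,0,0],[4,0,0,-5,0,0,0],[4,0,0,-4,0,0,0]]
  ]
}}

```text
clock: 27.22
position: [0.4304, 0.2111, 0.2437]
ee_rot: [0.032, 0.999, 0.0, 0.002]
ft_force: [1.1, 0.3, -1.7]
opening: 0.571
```

```bash
python3 - <<'E'
from fit import *
go([.4445,-.270,.2],DOWN)
E
```

```text
t 27.225 p [0.4304 0.2111 0.2437] op 0.571 F [ 1.0977  0.2924 -1.6821] q [ 0.3799  0.1295  1.6985 -0.0008  1.3102 -1.1258]
tool cm [ -4.5093 -47.9175   4.3443]
rotvec deg [0.0435 0.1959 0.0056]
```

Emit:
{"api": "step_arm", "payload": {
  "deltas": [
    [[4,-0.4,-4,0,0,0,0],[4,-0.4,-4.4,0,0,0,0],[4,-0.4,-4.4,0,0,0,0],[4,-0.4,-4.4,0,0,0,0],[4,-0.4,-4.4,0,0,0,0],[4,-0.4,-4.4,0,0,0,0],[4,-0.4,-4.4,0,0,0,0],[4,-0.4,-4.4,0,0,0,0]]
  ]
}}

```text
clock: 28.22
position: [0.4396, -0.1396, 0.2417]
ee_rot: [0.032, 0.999, -0.0, 0.001]
ft_force: [0.5, 0.8, -1.7]
opening: 0.567
```

Emit:
{"api": "step_arm", "payload": {
  "deltas": [
    [[4,-0.4,-4.4,0,0,0,0],[4,-0.4,-4.4,0,0,0,0],[4,-0.5,-4.3,3,0,0,0],[4,0,0,5,0,0,0],[4,0,0,4,0,0,0],[4,0,0,3,0,0,0],[4,0,0,1.5,0,0,0],[4,0,0,0,0,0,0]]
  ]
}}

```text
clock: 29.22
position: [0.4447, -0.2697, 0.076]
ee_rot: [0.032, 0.999, 0.0, 0.001]
ft_force: [-0.4, 0.4, -1.0]
opening: 0.569
```

```bash
python3 - <<'E'
from fit import *
go([.4445,-.270,.068],DOWN)
S=shot('scene','p')
b=cv2.imread('pics/p_scene.png')
cv2.imwrite('pics/p.png',cv2.resize(b[165:285,200:360],None,fx=5,fy=5,interpolation=2))
E
```

```text
t 29.225 p [ 0.4447 -0.2697  0.076 ] op 0.569 F [-0.4061  0.3846 -0.958 ] q [-0.6161  0.4209  1.7534  0.0011  0.9666 -2.1226]
tool cm [ 0.0153 -0.0291  0.7971]
rotvec deg [0.021  0.0677 0.0041]
```

View pics/p.png

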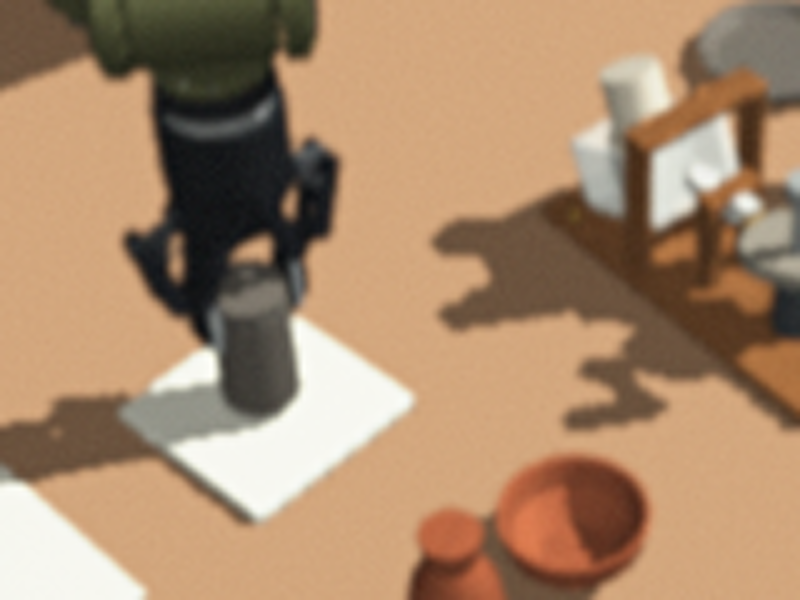

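Emit:
{"api": "step_arm", "payload": {
  "deltas": [
    [[4,0,0,0.4,0,0,0],[4,0,0,0.3,0,0,0],[4,0,0,0,0,0,0]]
  ]
}}

```text
clock: 29.65
position: [0.4447, -0.2698, 0.0689]
ee_rot: [0.032, 0.999, -0.0, 0.001]
ft_force: [-0.2, -0.0, -1.8]
opening: 0.569
```

Emit:
{"api": "step_arm", "payload": {
  "deltas": [
    [[4,0,0,0.2,0,0,0],[4,0,0,0,0,0,0]]
  ]
}}

```text
clock: 29.9
position: [0.4447, -0.2697, 0.0668]
ee_rot: [0.033, 0.999, 0.0, 0.001]
ft_force: [-0.4, 0.7, -2.0]
opening: 0.57
```

Emit:
{"api": "step_arm", "payload": {
  "deltas": [
    [[4,0,0,0.15,0,0,0],[4,0,0,0,0,0,0]]
  ]
}}

```text
clock: 30.15
position: [0.445, -0.2698, 0.066]
ee_rot: [0.032, 0.999, -0.0, 0.001]
ft_force: [-1.5, 1.8, 6.4]
opening: 0.569
```

Contact. Release and retreat.

Emit:
{"api": "step_arm", "payload": {
  "deltas": [
    [[4,0,0,-0.05,0,0,0],[5.5,0,0,0,0,0,0],[7,0,0,0,0,0,0],[8,0,0,0,0,0,0],[8,0,0,-2,0,0,0],[8,0,0,-4,0,0,0],[8,0,0,-5,0,0,0],[8,0,0,-5,0,0,0]]
  ]
}}

```text
clock: 31.15
position: [0.4442, -0.2697, 0.2275]
ee_rot: [0.032, 0.999, -0.0, 0.001]
ft_force: [0.9, 0.5, 0.4]
opening: 0.937
```

Emit:
{"api": "step_arm", "payload": {
  "deltas": [
    [[8,3,3,0,0,0,0],[8,3,4,0,0,0,0],[8,2,4,0,0,0,0],[8,0,4,0,0,0,0],[8,0,0,0,0,0,0],[8,0,0,0,0,0,0]]
  ]
}}

```text
clock: 31.9
position: [0.3745, -0.1153, 0.2258]
ee_rot: [0.032, 0.999, -0.0, 0.001]
ft_force: [-0.3, -0.3, 0.5]
opening: 0.943
```

```bash
python3 - <<'E'
from fit import *
go([.4445,-.270,.068],DOWN)
S=shot('scene','q');T=shot('top','q')
b=cv2.imread('pics/q_scene.png')
cv2.imwrite('pics/q.png',cv2.resize(b[145:305,230:440],None,fx=3.75,fy=3.75,interpolation=2))
a=cv2.imread('pics/q_top.png');cv2.imwrite('pics/q1.png',cv2.resize(a[145:295,240:440],None,fx=4,fy=4,interpolation=2))
E
```

```text
t 31.9 p [ 0.3745 -0.1153  0.2258] op 0.943 F [-0.3038 -0.3124  0.5019] q [-0.3924 -0.0582  1.9356  0.0004  1.2622 -1.8987]
tool cm [ -7.9554 -14.9864  15.8014]
rotvec deg [-0.0149  0.1132  0.0222]
```

View pics/q.png

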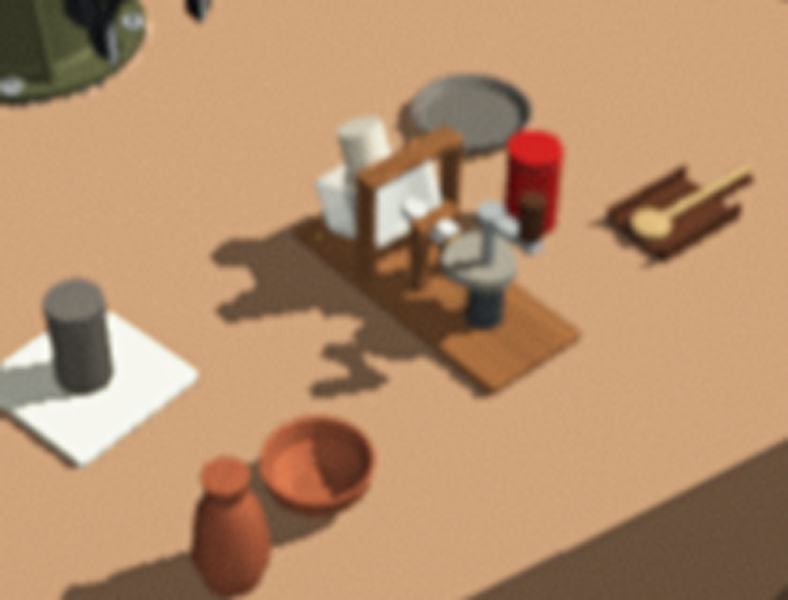

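View pics/q1.png

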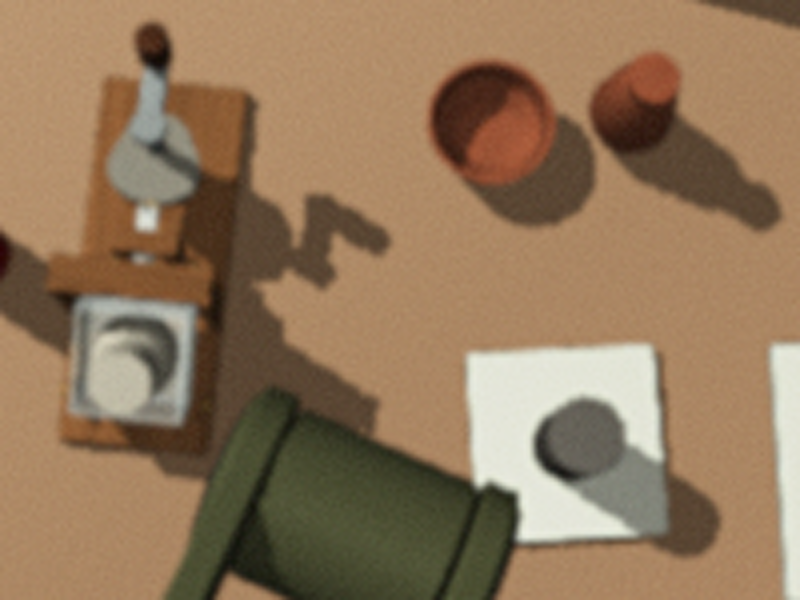

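```bash
python3 - <<'E'
from fit import *
S=load('scene','q');T=load('top','q')
print('can top T',onz(T,(240+584/4-.4,145+437/4-.4),.098),'S',onz(S,(230+75/3.75-.4,145+300/3.75-.4),.098))
f=lambda x,y:(240+x/4-.4,145+y/4-.4)
X=[onz(T,f(*p),.01)[:2] for p in [(466,352),(655,344),(668,533),(482,544)]];print(np.mean(X,0))
A=load('top','a');d=cv2.absdiff(A['pixels'],T['pixels']).max(2)
print([ (d[y0:y1,x0:x1]>60).sum() for x0,x1,y0,y1 in [(340,385,155,195),(386,440,150,205),(165,228,155,195)]])
arm.close_job()
E
```

```text
can top T [ 0.4404 -0.2666  0.098 ] S [ 0.445  -0.2697  0.098 ]
[ 0.4433 -0.2696]
[np.int64(0), np.int64(0), np.int64(0)]
the job is handed in; nothing more can be done
```

The swap is done and handed in at about 32 s of the 72 s allowed. The hand-in gives no verdict, so the results below come from my own camera checks.

- **Crank:** I cranked it counterclockwise from about -0.85 to about 3.1 rad and let go. It stayed at about 3.1 rad in every later picture, with the bin tilted out.
- **Seed jar:** the canister went from the bin to the stone dish first. The jar then went into the bin until its foot touched the floor and was released. In the last pictures it stands in the tilted bin.
- **Canister:** it stands released and upright on the small tile. The top view puts it about 4 mm from the tile's middle. The scene view puts it about 2 mm away. The two views disagree by about 5 mm, and both are well inside the 25 mm limit.
- **Bystanders:** the start and end top pictures show no change around the vase, the bowl or the spoon rest. The red look-alike was not touched.

The highest force I noted was about 38 N at the wrist, when pressing the canister down into the dish. No check failed.

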